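# Snap the retaining clip onto the popcorn pot's stirrer shaft

## Robot

A 7-joint arm with a two-finger parallel gripper is mounted at the origin on a cart in front of the work surface, level with it; the furniture and walls round the work are solid. World frame = base frame: x ahead of the robot, y to its left, z up, the work surface at z = 0. Lengths are in m, angles in rad, forces in N, time in s.
With the tool pointing down it reaches from about 0.4 to 0.85 m from the base axis. Payload 4.5 kg.
Tool frame: the origin (TCP) lies at the very end of the fingers, on their centre line; the grasp point (between the pads) lies 19 mm behind it (tcp_to_grasp is the z of the grasp point in the tool frame, in m); z points along the fingers, y is the line along which they close (so a half turn about z gives the same grasp; the last joint's range is limited). The gripper opens to 88 mm and grips with 3 to 60 N. Pads are 18 mm wide; open, the fingers measure 123 mm over their backs; the gripper's body (75 mm by 187 mm) begins 45 mm behind the grasp point.
Start: joints at [-1.086, 0.689, -0.195, 1.565, 0.157, 0.902, -0.215], TCP at [0.272, 0.563, 0.207] pointing down, gripper open.
Joint ranges: [-3.01, 3.01], [-0.46, 2.08], [-1.47, 1.51], [0.13, 2.56], [-1, 4.14], [0.04, 2.09], [-2.66, 2.66]. Speed limits (rad/s): [2.57, 2.57, 3.14, 3.14, 3.14, 3.14, 3.14].

## Interface

Orientations are given as a unit quaternion [x, y, z, w].
In Python, from plant import * gives the robot as it stands. The module is installed in compiled form; this text tells all that it offers.
- The arm moves only by the shell command python3 -m jog 'ROWS' [OPENING] [FORCE]. ROWS is JSON, a list that holds one entry, the list of rows, each a list of 6 numbers: the shift along the tool's x, y, z in m, then the turn, a rotation vector about the tool's x, y, z in rad. In form: [[[dx, dy, dz, ax, ay, az], ...]]. A call has 1 to 12 rows; each row shifts and turns the commanded pose from where the row before left it, along the tool's axes as they then stand; what a row does not reach is not made up. A row lasts 1/8 s, in which the tool goes at most 62.5 mm and 10.7 degrees, less where a joint would pass 70% of its speed; a pose out of reach is approached as far as the arm can. A call with a gripper value outside its range is refused whole. OPENING is the finger opening in m, from 0 to 0.0881, set as the call begins (- or left out, the last holds). The fingers move at their own pace and stop on an object; FORCE is the grip in N (left out, the last holds). Time passes only in rows, so rows that do not move let the fingers close. It gives the time, the measured TCP pose, the force, the opening and the grip force at its end, in the units of the state.
- get_state(): the state, without advancing time (a new reading comes with each control period).
- snapshot(name): name is "scene" or "top"; returns a dict with "frame" (384x512x3 uint8, red, green, blue), "mtx" (3x3 intrinsics, pixels), "xyz" and "orientation" of the camera in the world. Camera axes: x right, y down, z forward; pixel columns grow to the right and rows downward; lengths in m; the calibration is good to about 2 mm. A picture is of the moment at which its call begins. There is no depth.
- finish_job(): hands the job in; it is judged then, once.
The state is a dict: "clock": time; "q": joint angles; "qd": joint speeds; "joint_torque": joint torques, N m; "tool_pos": TCP position; "eef_rot": TCP orientation; "contact_force": force on the tool from outside, world axes, zero at the start; "moment": the same for the moment, N m; "opening": opening from 0.0 (shut) to 1.0 (fully open); "finger_force": force on a finger pad.
Only numpy, scipy, OpenCV 4.12 (cv2) and the standard library are available. Lean on these libraries where they do the work, as an engineer would, in place of code of your own. Each camera call takes 0.05 s, during which the arm holds its last target. There are 200 camera calls.

## Task

Take the red-handled fork tool from its wooden rest and, with its two prongs against the back of the brass clip, push the clip sideways onto the groove of the loosely borne stirrer shaft until it snaps in, then keep it pressed home with about 7 N for a second to make sure that it sits, never pressing harder than 15 N. Then lay the tool back in its rest as it was. Touch the clip only with the tool and leave the tin, shaker, spice jar and mug where they are.

Things in the scene. Friction and masses are not known exactly. Their poses are not given: they have to be found in the camera images.
- fork_grip (a point): Grip centre of the fork tool (loose, 100 g, 171 mm long): centre of its red straight handle, 16 mm wide (tool y), 18 mm high (z), from 58 mm behind to 46 mm ahead of this point. x along the tool towards the prongs, z up as it lies in the rest.
- fork_tip (a point): Mid-point between the two prong tips, 113 mm ahead (+x) of the grip centre, same height and axes. Each prong: 6 mm wide, 6 mm thick (3 mm above and below this point), 11 mm long, 18 mm clear between them. Behind them a cross bar 30 mm wide and a steel shank 10 mm wide, 6 mm thick.
- fork_tool: The whole fork tool; same point and axes as fork_grip. A wide dark pan lid (fixed, part of the room) stands a few cm beyond the prongs, so lift the tool straight up.
- rest_seat (a point): Where the grip centre lies while the tool lies in its wooden rest, 55 mm above the cooker top; the tool starts there. x along the lying tool towards the prongs, z up. Rest: fixed plate 130 x 50 x 8 mm with two upright cradles 40 mm behind and 62 mm ahead of this point, their flared cheeks at most 9 mm higher than this point; between them the handle is free all round.
- popper: Steel popcorn pot (fixed, stands on the cooker top), 166 mm across, with two side handles; lid top at 86 mm height, on it a black gear tower 60 mm across, on that an aluminium washer whose flat top, 88 mm across with a sloping rim, is 130 mm above the cooker top; the clip slides on it. Origin: centre of the underside; x: the direction in which the clip must be pushed.
- shaft_groove (a point): On the axis of the vertical steel stirrer shaft, 5 mm above the washer: centre of a seated clip. x: the direction to push the clip, z up. The groove is a 12 mm neck from the washer up to 12 mm; above it the head is 18 mm across and ends 29 mm above this point.
- shaft: The shaft; axes as shaft_groove, origin on its axis at the cooker top's height. Not firm: pushed along x it first slides easily (about 1 N) by an unknown 4 to 14 mm to the end of its bearing's play, then gives on a spring of 8 N per mm; only then does the clip snap home, at a push of about 7 to 10 N. More than 15 N on the clip spoils it. It does not give along y.
- clip_center (a point): Centre of the round throat of the split brass clip (loose, 60 g, 10 mm thick, lying flat on the washer), 5 mm above its underside. x points out of its mouth. Lies on the shaft axis when seated. The jaws reach 9 mm ahead, narrow the mouth to 8 mm and touch the neck 12 mm before home; 6 mm before home they pass its middle, the clip jumps home and the push falls to nearly nothing.
- clip: The whole clip; axes as clip_center, origin 5 mm below it. Its flat back face (34 mm wide, 20 mm high from the washer up), for the prongs to push on at half height, lies 16 mm behind the origin; from its middle a tab 10 mm wide, 10 mm high sticks out 8.5 mm further back and goes between the prongs. After it has jumped home the prongs must follow some 6 mm before they press on it again.
- tin: Short red food tin, 75 mm across, 58 mm high, a bystander; origin at the centre of its underside.
- shaker: Salt shaker with grey top, 44 mm across, 90 mm high, a bystander; origin at the centre of its underside.
- spice: Spice jar with red cap, 45 mm across, 106 mm high, a bystander; origin at the centre of its underside.
- mug: White mug with dots, 78 mm across, 93 mm high, a bystander; origin at its underside.

How it is judged:
By the outcome, as a careful person would: the job done as asked, in the order asked, and still so for the second after the job is handed in, with the robot touching nothing.
It also fails if it takes over 72 s, if anything falls off the work surface, if the arm or the gripper's body presses on something with over 40 N, if the wrist force passes 120 N, or if a joint passes its speed limit or range.

## Working session

There is one attempt and no reset: what is moved stays moved. The work goes in short steps, Python scripts to look and compute and a shell command to move; the robot and the scene stay as the last step left them, time stands still between calls to the robot, and variables do not carry over. Pictures are saved under pics/ and viewed, at most 10 in all, crops included, and the job is handed in when it is done.

```bash
mkdir -p pics; python3 - <<'E'
from plant import *
import cv2
for n in ("scene","top"):
    s=snapshot(n); cv2.imwrite(f"pics/{n}0.png",cv2.resize(s["frame"][:,:,::-1],(800,600),interpolation=cv2.INTER_CUBIC)); print(n,s["mtx"],s["xyz"],s["orientation"])
print(get_state())
E
```

```text
scene [[419.40265187   0.         255.563873  ]
 [  0.         419.40265187 186.87725193]
 [  0.           0.           1.        ]] [ 0.00619549 -0.57072966  0.4994791 ] [ 0.79705969 -0.31648036  0.19730946 -0.47497897]
top [[459.96551259   0.         255.68534107]
 [  0.         459.96551259 194.50190231]
 [  0.           0.           1.        ]] [ 0.39932441 -0.01748627  1.36789356] [-0.70268529  0.7099626  -0.03326417  0.03286314]
{'clock': 0.1, 'q': array([-1.08621802,  0.68987122, -0.19456157,  1.5662261 ,  0.15730533,
        0.90249427, -0.21508598]), 'qd': array([-2.25168786e-04, -2.69451458e-03, -1.86713405e-03, -2.94956665e-03,
       -1.16590270e-04,  9.80920123e-05,  2.25349754e-04]), 'joint_torque': array([-3.38708080e-03, -5.28500390e+01, -1.27131332e+00, -1.53838331e+01,
       -5.24830772e-02,  2.00328665e-03,  3.23336758e-05]), 'tool_pos': array([0.27204846, 0.56200896, 0.20611307]), 'eef_rot': array([ 2.23425212e-01,  9.74720745e-01, -7.91700725e-04, -1.31774427e-04]), 'contact_force': array([ 1.1818917 , -0.00595087,  0.71656125]), 'moment': array([ 0.01610709, -0.01104536, -0.01638995]), 'finger_force': 0.0, 'opening': 0.9975507942309421}
```

View pics/scene0.png

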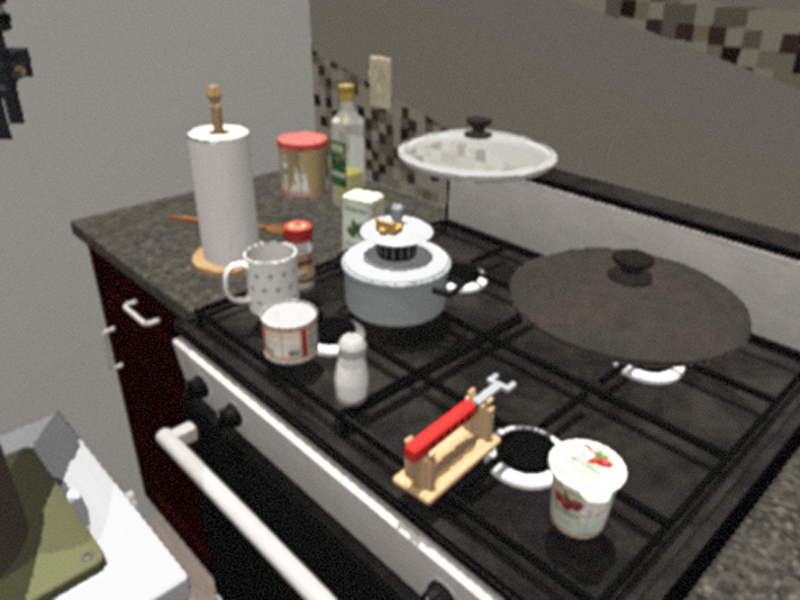

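View pics/top0.png

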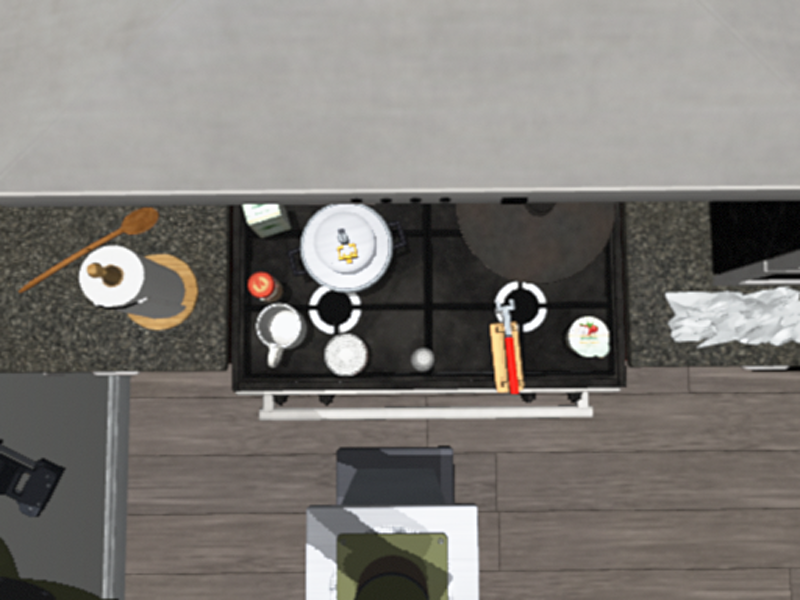

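The scene view shows the fork at about (450,430) and the clip on the washer at (390,228). In the top view the handle is at about (513,355), the clip at (347,255) and the shaft at (342,236). Next I'll enlarge those areas.

```bash
cat > h.py <<'E'
from plant import *
import numpy as np, cv2
from scipy.spatial.transform import Rotation as R
def ray(s,u,v,z):
    d=R.from_quat(s["orientation"]).apply(np.linalg.solve(s["mtx"],[u,v,1])); o=np.array(s["xyz"]); return o+d*(z-o[2])/d[2]
def proj(s,p):
    c=R.from_quat(s["orientation"]).inv().apply(np.atleast_2d(p)-s["xyz"]); q=c@np.array(s["mtx"]).T; return q[:,:2]/q[:,2:]
def crop(s,u,v,w,W=400,H=300):
    h=w*H/W; k=W/w
    M=np.array([[k,0,W/2-k*u],[0,k,H/2-k*v]]); im=cv2.warpAffine(s["frame"][:,:,::-1],M,(W,H),flags=cv2.INTER_CUBIC)
    return im
E
python3 - <<'E'
from h import *
t=snapshot("top"); s=snapshot("scene")
im=np.vstack([np.hstack([crop(t,325,218,80),crop(t,222,156,40)]),np.hstack([crop(s,290,275,80),crop(s,252,145,50)])])
cv2.imwrite("pics/c1.png",im)
f=t["frame"].astype(int); m=((f[...,0]>110)&(f[...,1]<70)&(f[...,2]<70)); m[:,:300]=0;m[:,350:]=0
c=np.argwhere(m)[:,::-1]; r=cv2.minAreaRect(c.astype(np.float32)); print(len(c),r)
for p in cv2.boxPoints(r): print(p,ray(t,*p,.064))
print("c",ray(t,*r[0],.064))
for p in [(347,255),(342,236),(347,247)]: print(ray(t,p[0]/1.5625,p[1]/1.5625,.135))
E
```

```text
189 ((326.6356201171875, 234.03836059570312), (36.63967514038086, 5.2342400550842285), 83.9909896850586)
[322.11505 216.09315] [ 0.45824721 -0.2065274   0.064     ]
[327.32056 215.54521] [ 0.4596483 -0.2213218  0.064    ]
[331.1562  251.98357] [ 0.35700091 -0.22956676  0.064     ]
[325.95068 252.53151] [ 0.35562155 -0.21488011  0.064     ]
c [ 0.40744027 -0.2180889   0.064     ]
[0.6011139  0.07138585 0.135     ]
[0.63459168 0.07996104 0.135     ]
[0.61515181 0.07133697 0.135     ]
```

View pics/c1.png

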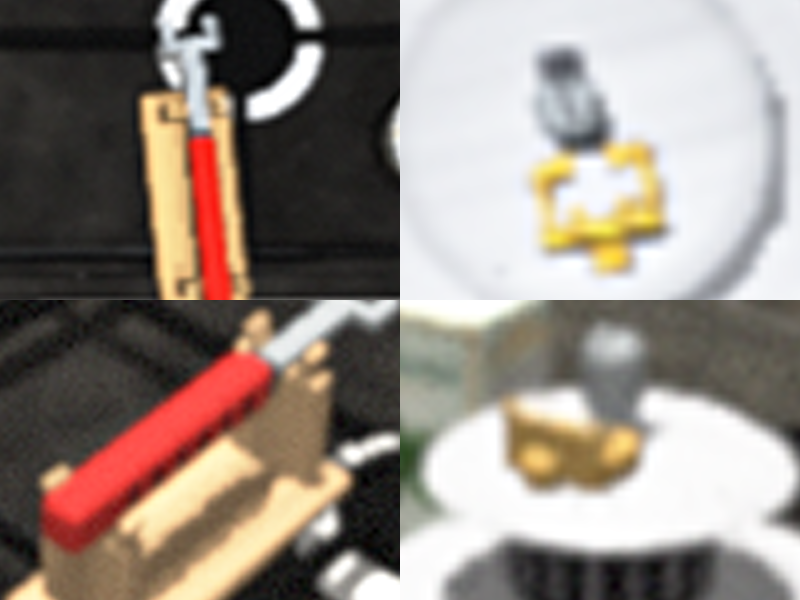

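The enlarged top view puts the clip's back edge from (543,250) to (663,235), its tab pointing down at (612,270), and the shaft head around (577,98). I'll fit positions from these and check them with an overlay.

```bash
python3 - <<'E'
from h import *
from scipy.optimize import least_squares
t=snapshot("top"); s=snapshot("scene")
T=lambda x,y:(222+(x-600)/10,156+(y-150)/10)
S=lambda x,y:(252+(x-600)/8,145+(y-450)/8)
print("shaft top cam",ray(t,*T(577,98),.153),"scene",ray(s,*S(612,335),.164),ray(s,*S(615,375),.153))
print("back mid top cam",ray(t,*T(603,242),.13),ray(t,*T(543,250),.13),ray(t,*T(663,235),.13),"tab",ray(t,*T(612,272),.135), "jaws",ray(t,*T(555,160),.14),ray(t,*T(632,147),.14))
# washer: white disc centre in top
f=t["frame"].astype(np.uint8)
# fork scene check
for p in [(-.058,0,.009),(.046,0,.009),(.113,0,0)]:
    a=np.radians(4.6); w=np.array([.4135,-.2176,.055])+R.from_euler('z',a).apply(p)
    print(p,proj(s,w),proj(t,w))
# clip projected model
def clip(x,y,a): return np.array([x,y,.13])+R.from_euler('z',a).apply([[-.016,.017,0],[-.016,-.017,0],[-.016,.017,.02],[-.016,-.017,.02],[-.0245,.0,.005],[.009,.008,.01],[.009,-.008,.01]])
pk=np.array([T(543,250),T(663,235),T(612,272),T(555,160),T(632,147)])
r=least_squares(lambda q:(proj(t,clip(*q))[[0,1,4,5,6]]-pk).ravel(),[.6,.07,.1]); print(r.x,np.degrees(r.x[2]),r.fun.round(2))
m=np.vstack([np.hstack([crop(t,325,218,80),crop(t,222,156,40)]),np.hstack([crop(s,290,275,80),crop(s,252,145,50)])])
for p in proj(t,clip(*r.x)): cv2.circle(m,(int((p[0]-222)*10+600),int((p[1]-156)*10+150)),3,(255,0,0),-1)
for p in proj(s,clip(*r.x)): cv2.circle(m,(int((p[0]-252)*8+600),int((p[1]-145)*8+450)),3,(255,0,0),-1)
g=ray(t,*T(577,98),.153)
for z in (.142,.164):
    for P,c in ((proj(t,[[g[0]+.009*np.cos(k),g[1]+.009*np.sin(k),z] for k in np.arange(0,6.3,.4)]),(222,156,10,600,150)),(proj(s,[[g[0]+.009*np.cos(k),g[1]+.009*np.sin(k),z] for k in np.arange(0,6.3,.4)]),(252,145,8,600,450))):
        for p in P: cv2.circle(m,(int((p[0]-c[0])*c[2]+c[3]),int((p[1]-c[1])*c[2]+c[4])),2,(0,0,255),-1)
cv2.imwrite("pics/c2.png",m)
E
```

```text
shaft top cam [0.63178526 0.07634171 0.153     ] scene [0.62842657 0.07839626 0.164     ] [0.627254   0.07573925 0.153     ]
back mid top cam [0.59642835 0.07116719 0.13      ] [0.59439843 0.08748728 0.13      ] [0.59818408 0.05484302 0.13      ] tab [0.58740226 0.06840218 0.135     ] jaws [0.61735674 0.08334047 0.14      ] [0.62069873 0.06252236 0.14      ]
(-0.058, 0, 0.009) [[258.89898117 286.33661233]] [[328.5691373  252.48093368]]
(0.046, 0, 0.009) [[299.39728378 255.50801074]] [[324.70963316 215.67670208]]
(0.113, 0, 0) [[321.120821   242.73989336]] [[321.80097859 192.56256683]]
[0.61124921 0.07223911 0.12019566] 6.886703920912813 [ 0.11  0.39  0.52  0.28 -0.33  0.18  0.77 -0.69 -1.06 -0.15]
```

View pics/c2.png

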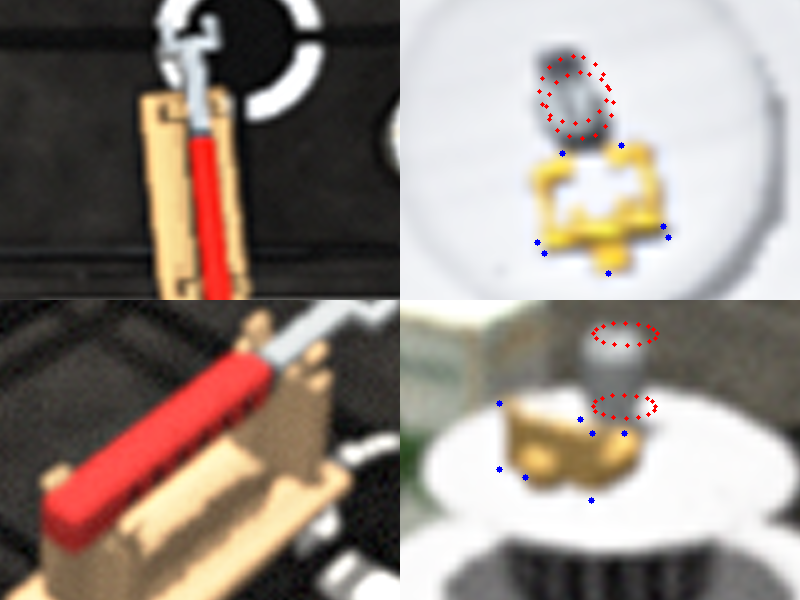

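The top-view overlay fits, but the scene view is off by 1–2 px. A silhouette fit per camera will show how far they disagree.

```bash
cat > fit.py <<'E'
from h import *
from scipy.optimize import minimize
K=8
def hullmask(pts,c,n):
    m=np.zeros((n,n),np.uint8); h=cv2.convexHull(((pts-c)*K+n/2).astype(np.float32)).astype(int); cv2.fillConvexPoly(m,h,1); return m
def box(x0,x1,y,z0,z1): return [[x,s*y,z] for x in(x0,x1) for s in(-1,1) for z in(z0,z1)]
CL=[np.array(box(-.016,-.010,.017,0,.02)+box(-.016,.007,.017,0,.01)+box(-.016,.009,.010,0,.01)),np.array(box(-.0245,-.016,.005,.0,.01))]
TAB=None
def clipmask(s,q,c,n):
    m=np.zeros((n,n),np.uint8)
    for P in CL: m|=hullmask(proj(s,np.array([q[0],q[1],.13])+R.from_euler('z',q[2]).apply(P)),c,n)
    return m
def obs(s,c,n):
    im=crop(s,c[0],c[1],n/K,n,n); hsv=cv2.cvtColor(im,cv2.COLOR_BGR2HSV); m=((hsv[...,0]>8)&(hsv[...,0]<35)&(hsv[...,1]>105)).astype(np.uint8)
    cs,_=cv2.findContours(m,cv2.RETR_EXTERNAL,cv2.CHAIN_APPROX_NONE); m[:]=0; 
    cv2.drawContours(m,[max(cs,key=cv2.contourArea)],-1,1,-1); m=cv2.morphologyEx(m,cv2.MORPH_CLOSE,np.ones((61,61)))
    return m,im
def fit(s,c,q0,n=240):
    o,im=obs(s,c,n)
    f=lambda q: (lambda m:1-(m&o).sum()/(m|o).sum())(clipmask(s,q*[1e-3,1e-3,1e-2],c,n))
    q0=np.array(q0)*[1e3,1e3,1e2]
    r=min((minimize(f,q0+d,method="Nelder-Mead",options=dict(initial_simplex=q0+d+np.array([[0,0,0],[5,0,0],[0,5,0],[0,0,12.]]))) for d in ([0,0,0],[4,-3,5],[-3,4,-5])),key=lambda r:r.fun)
    v=im.copy(); cc,_=cv2.findContours(clipmask(s,r.x*[1e-3,1e-3,1e-2],c,n),cv2.RETR_EXTERNAL,cv2.CHAIN_APPROX_NONE); cv2.drawContours(v,cc,-1,(255,0,0),1)
    cc,_=cv2.findContours(o,cv2.RETR_EXTERNAL,cv2.CHAIN_APPROX_NONE); cv2.drawContours(v,cc,-1,(0,160,0),1)
    return r.x*[1e-3,1e-3,1e-2],r.fun,v
E
python3 - <<'E'
from fit import *
t=snapshot("top"); s=snapshot("scene")
a,fa,va=fit(t,(222,161),[.611,.072,.12]); b,fb,vb=fit(s,(248,148),[.611,.072,.12])
print(a,fa,b,fb)
# shaft top cam: dark on white
n=240;c=(220,151); g=cv2.cvtColor(crop(t,*c,n/K,n,n),cv2.COLOR_BGR2HSV); o=((g[...,2]<185)&(g[...,1]<90)).astype(np.uint8); o[160:]=0;o[:, :60]=0;o[:,180:]=0
k=np.arange(0,6.3,.3)
def sm(q):
    return hullmask(proj(t,[[q[0]*1e-3+r*np.cos(j),q[1]*1e-3+r*np.sin(j),z] for z,r in((.142,.009),(.164,.009)) for j in k]),c,n)|hullmask(proj(t,[[q[0]*1e-3+.006*np.cos(j),q[1]*1e-3+.006*np.sin(j),z] for z in(.13,.142) for j in k]),c,n)
r=minimize(lambda q:1-(sm(q)&o).sum()/(sm(q)|o).sum(),[630,77],method="Nelder-Mead",options=dict(initial_simplex=[[630,77],[635,77],[630,72]])); print(r.x,r.fun)
v=crop(t,*c,n/K,n,n)
for m,col in((o,(0,160,0)),(sm(r.x),(255,0,0))):
    cc,_=cv2.findContours(m,cv2.RETR_EXTERNAL,cv2.CHAIN_APPROX_NONE); cv2.drawContours(v,cc,-1,col,1)
cv2.imwrite("pics/c3.png",np.hstack([va,vb,v]))
E
```

```text
[0.61075942 0.07378422 0.28055368] 0.49294320137693637 [0.6163145  0.0733041  0.09156568] 0.4015487770327698
[628.3518374   76.48625326] 0.5025340090690851
```

View pics/c3.png

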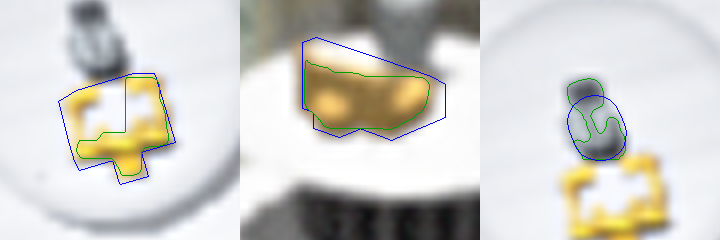

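```bash
python3 - <<'E'
import re
x=open('fit.py').read()
x=x.replace("hsv[...,1]>105","hsv[...,1]>70").replace("m=cv2.morphologyEx(m,cv2.MORPH_CLOSE,np.ones((61,61)))","")
x=x.replace("cv2.drawContours(m,[max(cs,key=cv2.contourArea)],-1,1,-1)","cv2.fillConvexPoly(m,cv2.convexHull(np.vstack([k for k in cs if cv2.contourArea(k)>60])),1)")
x=x.replace("    for P in CL: m|=","    for P in [np.vstack(CL)]: m|=")
open('fit.py','w').write(x)
E
python3 - <<'E'
from fit import *
t=snapshot("top"); s=snapshot("scene")
a,fa,va=fit(t,(222,163),[.611,.072,.12],200); b,fb,vb=fit(s,(248,148),[.611,.072,.12],200)
print(a,fa,b,fb)
n=200;c=(219,149); g=cv2.cvtColor(crop(t,*c,n/K,n,n),cv2.COLOR_BGR2HSV); o=((g[...,2]<215)&(g[...,1]<60)).astype(np.uint8); o[150:]=0
cs,_=cv2.findContours(o,cv2.RETR_EXTERNAL,cv2.CHAIN_APPROX_NONE); o[:]=0; cv2.fillConvexPoly(o,cv2.convexHull(min(cs,key=lambda k:np.linalg.norm(k.reshape(-1,2).mean(0)-[104,104])-.02*cv2.contourArea(k))),1)
k=np.arange(0,6.3,.3)
sm=lambda q: hullmask(proj(t,[[q[0]*1e-3+r*np.cos(j),q[1]*1e-3+r*np.sin(j),z] for z,r in((.13,.006),(.142,.009),(.164,.009)) for j in k]),c,n)
r=minimize(lambda q:1-(sm(q)&o).sum()/(sm(q)|o).sum(),[630,77],method="Nelder-Mead",options=dict(initial_simplex=[[630,77],[635,77],[630,72]])); print(r.x,r.fun)
v=crop(t,*c,n/K,n,n)
for m,col in((o,(0,160,0)),(sm(r.x),(255,0,0))):
    cc,_=cv2.findContours(m,cv2.RETR_EXTERNAL,cv2.CHAIN_APPROX_NONE); cv2.drawContours(v,cc,-1,col,1)
cv2.imwrite("pics/c4.png",np.hstack([va,vb,v]))
E
```

```text
[0.61183106 0.07324327 0.23276418] 0.10363560384454662 [0.61693891 0.07649537 0.03251281] 0.17382920110192834
[630.36973059  77.91062903] 0.2617482347212077
```

View pics/c4.png

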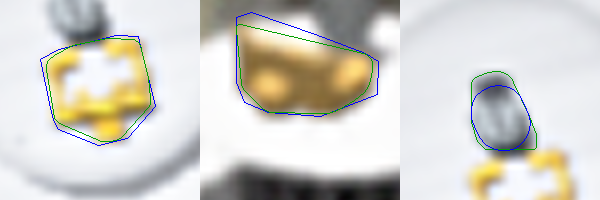

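```bash
python3 - <<'E'
from h import *
t=snapshot("top"); f=np.mean([snapshot("top")["frame"] for _ in range(4)],0).astype(np.uint8); t["frame"]=f
m=np.hstack([crop(t,222,158,80,400,600),crop(t,221,157,22,400,600)])
cv2.imwrite("pics/c5.png",m)
E
```

```text
(no output)
```

View pics/c5.png

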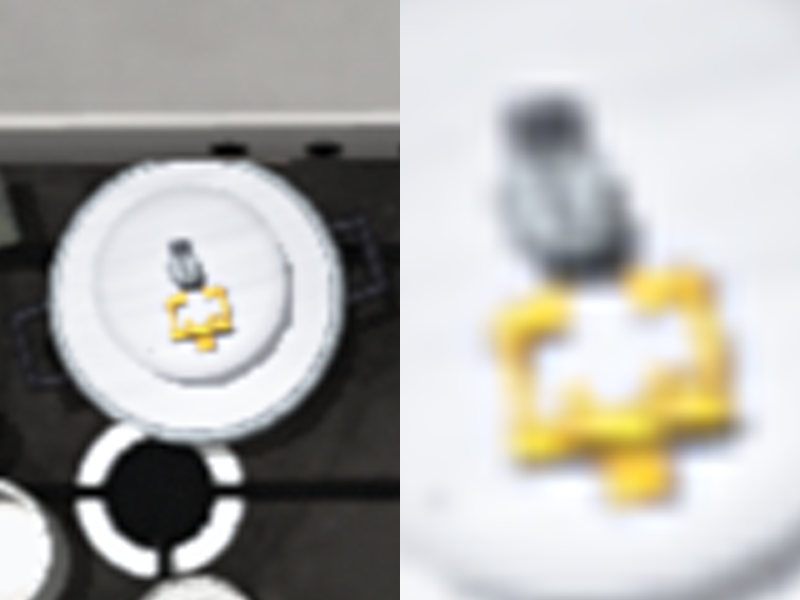

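The pot handles at (38,345) and (368,262) slope about 14°. The clip's back edge is at about 10°, and the line from clip to shaft is at about 14°, so I'll push at roughly 13° yaw. Now I'll turn the gripper to match the fork and move over.

```bash
python3 -m jog '[[[0,0,0,0,0,-0.133],[0,0,0,0,0,-0.133],[0,0,0,0,0,-0.133],[0,0,0,0,0,-0.131],[-0.0175,-0.046,0,0,0,0],[-0.0175,-0.046,0,0,0,0],[-0.0175,-0.046,0,0,0,0],[-0.0175,-0.046,0,0,0,0],[-0.0175,-0.046,0,0,0,0],[-0.0175,-0.046,0,0,0,0],[-0.0175,-0.046,0,0,0,0],[0,0,0,0,0,0]]]'
cat >> h.py <<'E'
def go(x,y,z,yaw):
    "tool-axis shift and turn left to TCP target; yaw of fork x, deg (tool x = -fork x)"
    st=get_state(); r=R.from_quat(st["eef_rot"]); a=np.radians(yaw)
    g=R.from_matrix(np.c_[[-np.cos(a),-np.sin(a),0],[-np.sin(a),np.cos(a),0],[0,0,-1]])
    d=np.array([x,y,z])-st["tool_pos"]
    print("t",st["clock"],"pos",st["tool_pos"].round(4),"d in tool",r.inv().apply(d).round(4),"d in goal axes",g.inv().apply(d).round(4),"turn",(r.inv()*g).as_rotvec().round(4),"F",st["contact_force"].round(2),"open",round(st["opening"],3),"q",st["q"].round(2))
E
python3 -c "
from h import *
go(.4135,-.2176,.16,4.6)"
```

```text
clock: 2.25
tool_pos: [0.4219, 0.2465, 0.2067]
eef_rot: [-0.035, 0.999, -0.002, 0.0]
contact_force: [-0.9, 1.0, -1.7]
opening: 1.003
finger_force: 0.0
t 2.25 pos [0.4219 0.2465 0.2067] d in tool [ 0.0413 -0.4622  0.0481] d in goal axes [ 0.0456 -0.4619  0.0467] turn [-0.0031  0.0004 -0.0093] F [-0.87  0.95 -1.71] open 1.003 q [-0.37  0.53 -0.39  1.96  0.31  0.71  0.69]
```

```bash
python3 -m jog '[[[0.0046,-0.046,0,0.0,0,-0.0093],[0.0046,-0.046,0,0,0,0],[0.0046,-0.046,0,0,0,0],[0.0046,-0.046,0,0,0,0],[0.0046,-0.046,0,0,0,0],[0.0046,-0.046,0,0,0,0],[0.0046,-0.046,0,0,0,0],[0.0046,-0.046,0,0,0,0],[0.0046,-0.046,0.023,0,0,0],[0.0042,-0.048,0.023,0,0,0],[0,0,0,0,0,0],[0,0,0,0,0,0]]]'
python3 - <<'E'
from h import *
go(.4135,-.2176,.036,4.6)
t=snapshot("top"); s=snapshot("scene")
cv2.imwrite("pics/c6.png",np.hstack([crop(t,325,218,70,400,400),crop(s,290,265,90,400,400)]))
E
```

```text
clock: 3.75
tool_pos: [0.4157, -0.2115, 0.161]
eef_rot: [-0.045, 0.999, 0.001, 0.0]
contact_force: [-0.4, 0.5, -0.1]
opening: 1.001
finger_force: 0.0
t 3.75 pos [ 0.4157 -0.2115  0.161 ] d in tool [ 0.0029 -0.006   0.125 ] d in goal axes [ 0.0027 -0.0059  0.125 ] turn [0.001  0.001  0.0098] F [-0.4   0.52 -0.07] open 1.001 q [ 0.63  0.58 -0.4   2.07  0.42  0.56  1.59]
```

View pics/c6.png

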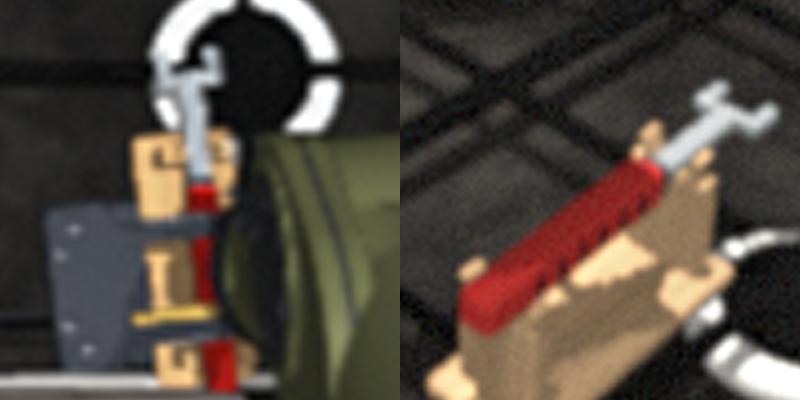

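The fork tip reprojects within 1 px in the scene view and the gripper is centred over the handle. Going down.

```bash
python3 -m jog '[[[0.0027,-0.006,0.025,0,0,0.01],[0,0,0.03,0,0,0],[0,0,0.03,0,0,0],[0,0,0.025,0,0,0],[0,0,0.015,0,0,0],[0,0,0,0,0,0],[0,0,0,0,0,0]]]'
python3 -c "
from h import *
go(.4135,-.2176,.036,4.6)"
```

```text
clock: 4.72
tool_pos: [0.4136, -0.2185, 0.0366]
eef_rot: [-0.04, 0.999, -0.0, 0.001]
contact_force: [0.1, 1.5, 0.7]
opening: 0.997
finger_force: 0.0
t 4.725 pos [ 0.4136 -0.2185  0.0366] d in tool [0.     0.0009 0.0006] d in goal axes [0.     0.0009 0.0006] turn [-0.0001  0.0015 -0.0004] F [0.06 1.49 0.74] open 0.997 q [ 0.49  0.81 -0.16  2.16  0.59  0.21  1.44]
```

```bash
python3 -m jog '[[[0,0,0,0,0,0],[0,0,0,0,0,0],[0,0,0,0,0,0],[0,0,0,0,0,0],[0,0,0,0,0,0],[0,0,0,0,0,0],[0,0,0,0,0,0],[0,0,0,0,0,0]]]' 0 45
python3 -c "
from h import *
go(.4135,-.2176,.036,4.6)"
```

```text
clock: 5.72
tool_pos: [0.4127, -0.2191, 0.0358]
eef_rot: [-0.039, 0.999, 0.0, -0.0]
contact_force: [-0.5, -0.4, -0.2]
opening: 0.114
finger_force: 0.0
t 5.725 pos [ 0.4127 -0.2191  0.0358] d in tool [-0.0009  0.0014 -0.0002] d in goal axes [-0.0009  0.0014 -0.0002] turn [ 0.0001 -0.     -0.0019] F [-0.52 -0.43 -0.16] open 0.114 q [ 0.49  0.81 -0.16  2.16  0.59  0.21  1.44]
```

```bash
python3 -m jog '[[[0,0,0,0,0,0],[0,0,0,0,0,0]]]'
python3 - <<'E'
from h import *
go(.4135,-.2176,.036,4.6)
t=snapshot("top"); s=snapshot("scene")
cv2.imwrite("pics/c7.png",np.hstack([crop(t,325,218,70,400,400),crop(s,290,265,90,400,400)]))
E
```

```text
clock: 5.98
tool_pos: [0.4127, -0.2191, 0.0358]
eef_rot: [-0.039, 0.999, 0.0, 0.0]
contact_force: [0.2, -0.5, 0.9]
opening: 0.001
finger_force: 0.0
t 5.975 pos [ 0.4127 -0.2191  0.0358] d in tool [-0.0009  0.0015 -0.0002] d in goal axes [-0.0009  0.0015 -0.0002] turn [ 0.0001  0.     -0.0017] F [ 0.22 -0.55  0.87] open 0.001 q [ 0.49  0.81 -0.16  2.16  0.59  0.21  1.44]
```

View pics/c7.png

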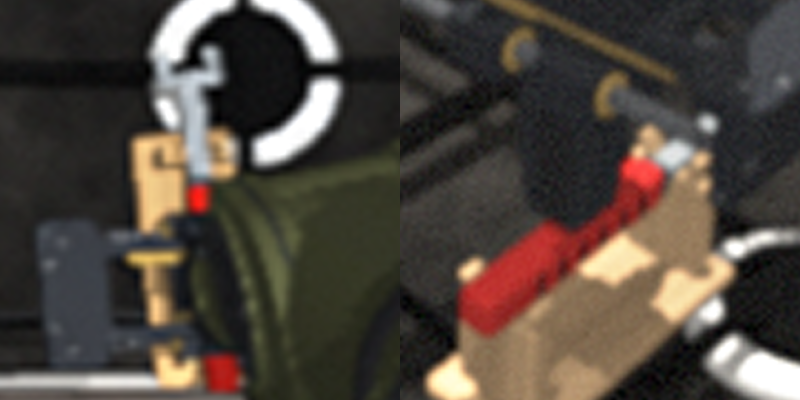

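```bash
python3 - <<'E'
from h import *
s=snapshot("scene"); st=get_state(); r=R.from_quat(st["eef_rot"])
for p in [(0,0,0),(0,0,-.019),(.009,0,0),(-.009,0,0),(0,0,-.064),(.0375,0,-.064),(-.0375,0,-.064),(0,.0935,-.064),(0,-.0935,-.064)]:
    w=st["tool_pos"]+r.apply(p); u=proj(s,w)[0]; print(p,w.round(3),((u-[290,265])*4.444+[600,200]).round(0))
for z in (0.01,.035,.055): print(z,ray(s,284.4,270.6,z))
for p in [(0,0,.009),(0,-.008,.009),(0,-.008,-.009)]:
    u=proj(s,np.array([.4135,-.2176,.055])+p)[0]; print(p,((u-[290,265])*4.444+[600,200]).round(0))
E
```

```text
(0, 0, 0) [ 0.413 -0.219  0.036] [565. 278.]
(0, 0, -0.019) [ 0.413 -0.219  0.055] [567. 238.]
(0.009, 0, 0) [ 0.404 -0.22   0.036] [550. 290.]
(-0.009, 0, 0) [ 0.422 -0.218  0.036] [580. 266.]
(0, 0, -0.064) [ 0.413 -0.219  0.1  ] [573. 138.]
(0.0375, 0, -0.064) [ 0.375 -0.222  0.1  ] [504. 187.]
(-0.0375, 0, -0.064) [ 0.45  -0.216  0.1  ] [636.  93.]
(0, 0.0935, -0.064) [ 0.405 -0.126  0.1  ] [381.  38.]
(0, -0.0935, -0.064) [ 0.42  -0.312  0.1  ] [799. 257.]
0.01 [ 0.46192769 -0.18043162  0.01      ]
0.035 [ 0.4386513  -0.20036598  0.035     ]
0.055 [ 0.42003019 -0.21631346  0.055     ]
(0, 0, 0.009) [567. 215.]
(0, -0.008, 0.009) [583. 225.]
(0, -0.008, -0.009) [581. 264.]
```

```bash
python3 - <<'E'
import plant
print([n for n in dir(plant) if n[0]!='_'], getattr(plant,'tcp_to_grasp',None))
from h import *
s=snapshot("scene"); t=snapshot("top")
# dark low-saturation map of the scene crop, coarse ascii: gripper vs handle
im=crop(s,285,262,70,70,60); hsv=cv2.cvtColor(im,cv2.COLOR_BGR2HSV)
for y in range(0,60,2):
    print("".join('R' if (h<8 or h>172) and S>120 else 'w' if 8<=h<25 and S>60 and V>90 else '#' if V<62 else '+' if V<110 else '.' for h,S,V in hsv[y]))
E
```

```text
['Unreachable', 'finish_job', 'get_state', 'snapshot', 'tcp_to_grasp'] -0.0187
##################+ww++++++##############++wwwww++####################
++++##############+www+++#####################++wwww+#################
++++++++###########+++####################++++####++www++#############
##++++++++##############################+wwwww+#######++++############
######+################################+www.+++#######################
+######################################www++++++++++##################
+################+++###################wwww+++++++++++++++############
################++++####################+w++###++++++++++++++#+...+###
################################################++ww.+++++++++.....+##
######++++++####################################+wwwwww++++++++++++###
####++++++#####################################+wwwwwww......++++#####
+++++#############+###########################+wwwwww.........www+####
+############++++++++########################RRRRRRR.........wwwww####
###########++++++++++++#####################RRRRRRRRRR.....wwwwww#####
#######+++++++++++++++#####
[... 408 characters left out ...]
+++########+++++RRRRRRRRRRRRRRRRRRRwwwwwwwwwwwwwwwwwwwwww####
##########+#+#####+##+RRRRRRRRRRRRRRRRRRRwwwwwwwwwwwwwwwwwwwwwwww+#++.
#############++++++RRRRRRRRRRRRRRRRRRRRwwwwwwwwwwwwwwwwwwwwwwwwwww+...
##########+www+++RRRRRRRRRRRRRRRRRRRwwwwwwwwwwwwwwwwwwwwwwwwwwwwwwww..
####+###wwwwwwwRRRRRRRRRRRRRRRRRRRRwwwwwwwwwwwwwwwwwwwwwwwwwwwwwwwwwww
########wwwwwRRRRRRRRRRRRRRRRRRRwwwwwwwwwwwwwwwwwwwwwwwwwwwwwwwwwwwwww
########+RRRRRRRRRRRRRRRRRRRRRRwwwwwwwwwwwwwwwwwwwwwwwwwwwwwwwwwwwwww+
########RRRRRRRRRRRRRRRRRRRwwwwwwwwwwwwwwwwwwwwwwwwwwwwwwwwwwwwwww.+##
########RRRRRRRRRRRRRRRRRwwwwwwwwwwwwwwwwwwwwwwwwwwwwwwwwwwwwwww....+#
########RRRRRRRRRRRRRRRwwwwwwwwwwwwwwwwwwwwwwwwwwwwwwwwwwwwwww.......#
```

The gripper closed fully with no grip force. In the image its tips end at the handle's top edge, so the fingers look higher than the reported TCP. I'll open, go down carefully and close again, watching the force.

```bash
python3 -m jog '[[[0,0,0,0,0,0],[0,0,0,0,0,0],[0,0,0,0,0,0],[0,0,0,0,0,0],[0,0,0,0,0,0],[0,0,0,0,0,0]]]' 0.0881 45; python3 -m jog '[[[0,0,0.006,0,0,0],[0,0,0.006,0,0,0],[0,0,0.006,0,0,0],[0,0,0,0,0,0]]]'
```

```text
clock: 6.98
tool_pos: [0.4127, -0.2191, 0.0358]
eef_rot: [-0.039, 0.999, 0.0, 0.0]
contact_force: [-0.2, 0.5, -0.4]
opening: 0.661
finger_force: 0.0
clock: 7.48
tool_pos: [0.4124, -0.2189, 0.0172]
eef_rot: [-0.039, 0.999, 0.0, -0.001]
contact_force: [0.1, 0.5, 0.4]
opening: 1.0
finger_force: 0.0
```

```bash
python3 - <<'E'
from h import *
s=snapshot("scene")
im=crop(s,292,262,84,84,60); hsv=cv2.cvtColor(im,cv2.COLOR_BGR2HSV)
for y in range(0,60,2):
    print("".join('R' if (h<8 or h>172) and S>120 else 'w' if 8<=h<25 and S>60 and V>90 else '#' if V<50 else '=' if V<66 else '+' if V<110 else '.' for h,S,V in hsv[y]))
go(.4135,-.2176,.017,4.6)
E
```

```text
+++++..+++=###=++++++www++=###############################=#=###############====++++
++=++++...++++=+++==###=+www++=###########################=#####=+++++=#####=+++++++
=####=+++++..+++++=########=++ww+=###################===######=wwwwwwwww+##+++++++++
##=######=++++++++++++=####==+++=################=#=#===###==+wwwwwwwww+=#++++++++++
#############=++++++++++++++===##################=##=#===##==++++www+==#===+++++++++
=############=###=+++++++++++==#####===+++===##########====#=#======####====++++++++
=#######====#####=+++=+++++++++++==+++++++======#=############==##==#=###=#=++++++++
###############==+=+=####==+++++++++++++++======+#===##########=####=###=###=+++++++
################==########=====+++++++++++++=+++=+wwwww=#########=#=#=#==##==#++++++
########################=+++++==#==++++++++++++=+wwwwww+####=###====#==++==##=++.+++
######################====++++++==#=#=+++++++++++wwwwww=#######=###====+====##=+=+=#
==###############====#####===+=++====###==+++++++++w+=###=#########=#=#=###==#######
==##############=++=====######==========####+..+++==#==##==##=############==####
[... 974 characters left out ...]
Rwwwwwwwwwwwwwwwwww+###########=wwwww#############
========wwwwwRRRRRRRRRRRRRRRRRRRwwwwwwwwwwwwwwwwwwww+############+wwwww=############
========+RRRRRRRRRRRRRRRRRRRRRRwwwwwwwwwwwwwwwwwwwww=############wwwww##############
##====##RRRRRRRRRRRRRRRRRRRwwwwwwwwwwwwwwwwwwwwwwwww=###########=+.+=###############
########RRRRRRRRRRRRRRRRRwwwwwwwwwwwwwwwwwwwwwwwwwww=##########+....+###############
########RRRRRRRRRRRRRRRwwwwwwwwwwwwwwwwwwwwwwwwwwww+########=+......+###############
t 7.525 pos [ 0.4125 -0.219   0.0175] d in tool [-0.0011  0.0013  0.0005] d in goal axes [-0.0011  0.0013  0.0005] turn [ 0.0002 -0.0007 -0.0016] F [ 0.51 -0.29  0.91] open 1.002 q [ 0.46  0.85 -0.12  2.17  0.61  0.16  1.43]
```

```bash
python3 -m jog '[[[0,0,0,0,0,0],[0,0,0,0,0,0],[0,0,0,0,0,0],[0,0,0,0,0,0],[0,0,0,0,0,0],[0,0,0,0,0,0],[0,0,0,0,0,0]]]' 0.03 45;  python3 - <<'E'
from h import *
s=snapshot("scene")
im=crop(s,292,272,84,84,70); hsv=cv2.cvtColor(im,cv2.COLOR_BGR2HSV)
for y in range(10,70,2):
    print("".join('R' if (h<8 or h>172) and S>120 else 'w' if 8<=h<25 and S>60 and V>90 else '#' if V<50 else '=' if V<66 else '+' if V<110 else '.' for h,S,V in hsv[y]))
st=get_state();r=R.from_quat(st["eef_rot"])
for p in [(a,-b,0) for a in(-.009,.009) for b in(.015,.03)]: print(p,proj(s,st["tool_pos"]+r.apply(p))[0]-[250,237])
E
```

```text
clock: 8.4
tool_pos: [0.4127, -0.2191, 0.0178]
eef_rot: [-0.039, 0.999, 0.0, -0.0]
contact_force: [-0.9, 0.1, -0.3]
opening: 0.337
finger_force: 0.0
############################=++++==#====##=##=###############==##===#=######==++++++
########=+==###################=##=#=#=##=#=##===############===####===++=###=+...++
####=++++++=#################=+=#=#######==#=####+www+=#########=###===+++=====++++=
#==++++=#####################=++=##=########=##+wwwwww+############===##====###=#=##
+++==########################===###############www.++++==##=++=#########===#########
==#########==+==#############=#=##############+www++++++++++.www=######=##=###=#####
########==+++++==#############################+wwww++++++++++++w+=##################
#####=+++++++++=###############################=+==##=++++++++++=###################
#==+===+=++++++=#############====##=RRR#############=++wwwww++++=#=#################
+++=====+++++++=#############====+RRRRR#############+wwwwwwwwww++#=#################
+=======++++====#############==RRRRRRRR=############+wwwwwwwwwwww=######=########===
=========++=====
[... 1078 characters left out ...]
##########
########+wwwwRRRRwwwwwwwwwwwwwwwwwwwwwwwwwwwwwwwwwwwwwww+=#+..+=#####+++=###########
########+wwwwwwwwwwwwwwwwwwwwwwwwwwwwwwwwwwwwwwwwwwwww+=##########=......++#########
######=+wwwwwwwwwwwwwwwwwwwwwwwwwwwwwwwwwwwwwwwwwwww+=####R#####=.............+=####
####+wwwwwwwwwwwwwwwwwwwwwwwwwwwwwwwwwwwwwwwwwwwww+=#########R#+...................+
#=wwww..wwwwwwwwwwwwwwwwwwwwwwwwwwwwwwwwwwwwwww+=##############=+...................
=www.wwwwwwwwwwwwwwwwwwwwwwwwwwwwwwwwwwwwwwwww=##################=+.................
(-0.009, -0.015, 0) [42.07928091 55.38253976]
(-0.009, -0.03, 0) [49.37045164 59.67269879]
(0.009, -0.015, 0) [35.37867462 61.00903953]
(0.009, -0.03, 0) [42.71200618 65.44762433]
```

The near finger now covers the handle's side, with its tip at about z = 0.038, so the real tips sit about 20 mm above the reported TCP. Closing now.

```bash
python3 -m jog '[[[0,0,0,0,0,0],[0,0,0,0,0,0],[0,0,0,0,0,0],[0,0,0,0,0,0],[0,0,0,0,0,0]]]' 0 45
```

```text
clock: 9.07
tool_pos: [0.4128, -0.2192, 0.0178]
eef_rot: [-0.039, 0.999, 0.0, 0.0]
contact_force: [0.3, 0.3, 0.0]
opening: 0.179
finger_force: 45.0
```

Gripped at 15.8 mm, which matches the 16 mm handle. Lifting straight up.

```bash
python3 -m jog '[[[0,0,-0.01,0,0,0],[0,0,-0.02,0,0,0],[0,0,-0.035,0,0,0],[0,0,-0.035,0,0,0],[0,0,-0.03,0,0,0],[0,0,0,0,0,0],[0,0,0,0,0,0]]]'
python3 -c "
from h import *
go(.4628,.0389,.148,13)"
```

```text
clock: 9.95
tool_pos: [0.4121, -0.2191, 0.1475]
eef_rot: [-0.039, 0.999, 0.0, -0.0]
contact_force: [-0.4, -0.2, -0.8]
opening: 0.176
finger_force: 45.0
t 9.95 pos [ 0.4121 -0.2191  0.1475] d in tool [-0.0708  0.2532 -0.0005] d in goal axes [-0.1075  0.24   -0.0005] turn [ 0.0003 -0.0008 -0.1486] F [-0.41 -0.19 -0.8 ] open 0.176 q [ 0.64  0.61 -0.4   2.08  0.45  0.53  1.56]
```

```bash
python3 -m jog '[[[0,0,0,0,0,-0.0743],[0,0,0,0,0,-0.0743],[-0.0154,0.0343,0,0,0,0],[-0.0154,0.0343,0,0,0,0],[-0.0154,0.0343,0,0,0,0],[-0.0154,0.0343,0,0,0,0],[-0.0154,0.0343,0,0,0,0],[-0.0154,0.0343,0,0,0,0],[-0.0151,0.0342,0,0,0,0],[0,0,0,0,0,0],[0,0,0,0,0,0]]]'
python3 - <<'E'
from h import *
go(.4628,.0389,.148,13)
st=get_state()
t=snapshot("top"); s=snapshot("scene")
a=crop(t,222,165,32,400,600); b=crop(s,250,150,60,400,600)
u=np.array([np.cos(np.radians(13)),np.sin(np.radians(13)),0]); n=np.array([-u[1],u[0],0])
g=np.array([*st["tool_pos"][:2],st["tool_pos"][2]+.037])
for x,y in ((.113,.012),(.113,-.012),(.113,0),(.1,0)):
    w=g+x*u+y*n
    for S,im,c,k in((t,a,(222,165),12.5),(s,b,(250,150),6.667)):
        p=proj(S,w)[0]; cv2.circle(im,tuple(((p-c)*k+[200,300]).astype(int)),3,(255,0,0),-1)
cv2.imwrite("pics/c8.png",np.hstack([a,b]))
E
```

```text
clock: 11.32
tool_pos: [0.4623, 0.0381, 0.1468]
eef_rot: [-0.113, 0.994, -0.0, -0.001]
contact_force: [0.4, -1.1, -1.1]
opening: 0.175
finger_force: 45.0
t 11.325 pos [0.4623 0.0381 0.1468] d in tool [-0.0007  0.0006 -0.0012] d in goal axes [-0.0007  0.0006 -0.0012] turn [-0.0006 -0.003   0.0003] F [ 0.36 -1.06 -1.14] open 0.175 q [ 0.06  0.61 -0.37  2.09  0.43  0.52  1.16]
```

View pics/c8.png

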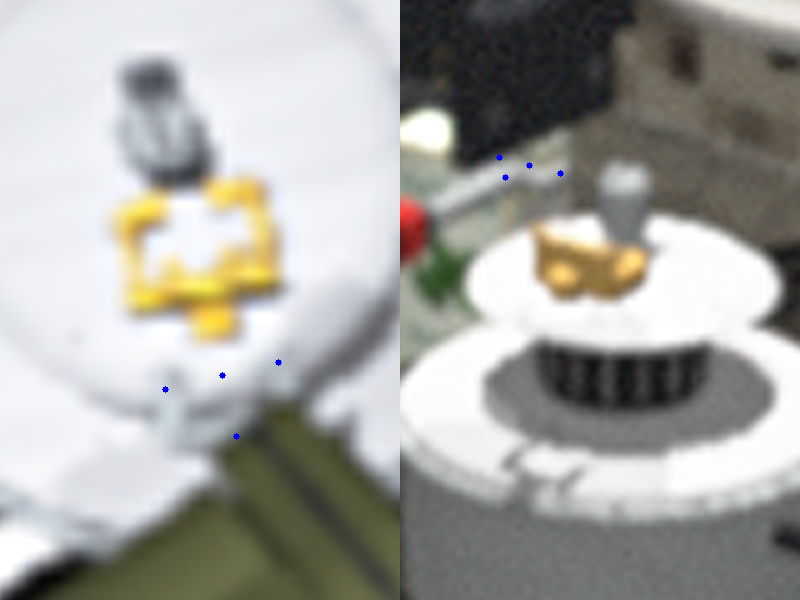

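The prongs are within about 2 mm of where they were predicted, with their tips at (175,375) and (285,365) in the top crop. The clip tab is at (215,335). Next I'll work out the offsets from this same camera.

```bash
python3 - <<'E'
from h import *
t=snapshot("top"); s=snapshot("scene")
T=lambda x,y,z:ray(t,222+(x-200)/12.5,165+(y-300)/12.5,z)
S=lambda x,y,z:ray(s,250+(x-600)/6.667,150+(y-300)/6.667,z)
tip=T(230,370,.184); b=T(207,302,.13); tab=T(215,336,.133); sh=T(162,123,.153); mo=T(192,200,.14)
shs=S(625,170,.164); print("tip",tip,"back",b,"tab",tab,"mouth",mo,"shaft",sh,"shaft scene",shs,"prong R scene",S(560,180,.184),"L",S(520,156,.184))
for yaw in (10,13):
    a=np.radians(yaw); u=np.array([np.cos(a),np.sin(a)]); n=np.array([-u[1],u[0]])
    for k,v in dict(back=b,tab=tab,mouth=mo,shaft=sh,shs=shs).items(): print(yaw,k,"ahead",((v-tip)[:2]@u*1e3).round(1),"left",((v-tip)[:2]@n*1e3).round(1))
E
```

```text
tip [0.57359917 0.06189478 0.184     ] back [0.59653098 0.07045981 0.13      ] tab [0.58858348 0.06853825 0.133     ] mouth [0.61724941 0.07291172 0.14      ] shaft [0.63169713 0.07832267 0.153     ] shaft scene [0.62940025 0.07859771 0.164     ] prong R scene [0.57064177 0.04707448 0.184     ] L [0.57569789 0.07180988 0.184     ]
10 back ahead 24.1 left 4.5
10 tab ahead 15.9 left 3.9
10 mouth ahead 44.9 left 3.3
10 shaft ahead 60.1 left 6.1
10 shs ahead 57.9 left 6.8
13 back ahead 24.3 left 3.2
13 tab ahead 16.1 left 3.1
13 mouth ahead 45.0 left 0.9
13 shaft ahead 60.3 left 2.9
13 shs ahead 58.1 left 3.7
```

```bash
python3 -m jog '[[[0,0.003,0.015,0,0,0],[0,0,0.015,0,0,0],[0,0,0.014,0,0,0],[0,0,0,0,0,0],[0,0,0,0,0,0]]]'
python3 - <<'E'
from h import *
go(.4628-.003*.225,.0389+.003*.974-.0007,.1028,13)
t=snapshot("top")
im=crop(t,223,165,24,96,96); hsv=cv2.cvtColor(im,cv2.COLOR_BGR2HSV)
for y in range(24,96,2): print("".join('Y' if 8<h<40 and S>70 else ('g' if 40<=h<75 and S>40 else '#' if V<90 else '+' if V<150 else '-' if V<200 else ' ') for h,S,V in hsv[y]))
E
```

```text
clock: 12.15
tool_pos: [0.463, 0.0415, 0.1042]
eef_rot: [-0.113, 0.994, 0.0, 0.0]
contact_force: [-1.0, -0.5, 0.1]
opening: 0.178
finger_force: 45.0
t 12.15 pos [0.463  0.0415 0.1042] d in tool [ 0.0009 -0.0002  0.0014] d in goal axes [ 0.0009 -0.0002  0.0014] turn [-0.      0.0004 -0.0005] F [-1.05 -0.54  0.1 ] open 0.178 q [-0.    0.68 -0.3   2.13  0.5   0.4   1.1 ]
                 YYYYYYYYYYYY----                            YYYYYY                             
                  YYYYYYYY----                                YYYYYY                            
                  YYYYYYY--                                   YYYYYY                            
                   YYYYYY                                    YYYYYYYY                           
                    YYYYY                            YYYYYYYYYYYYYYYY                           
                     YYYY                          YYYYYYYYYYYYYYYYYY                           
                     YYYYY         YY             YYYYYYYYYYYYYYYYYYY                           
                      YYYY       YYYYYY         YY
[... 2053 characters left out ...]
--------+++++++----           
                   ----   ---------------------------++++++++++++---------------+-----          
                    ----------------------------++++++++++++++++++--------------+++----         
                           ----    ------+++++++++++++++++++++++++-------------++++++---        
                                      -----++++++++++++++++++++++++-----------+++++++---        
                                       -----++++++++--------+++++++---------+++++++++---        
                                        -----++++-----------+++++++++------++++++++++--         
                                        -------------------++++++++++++++++++++++++++--
```

```bash
python3 - <<'E'
from h import *
t=snapshot("top"); t["frame"]=np.mean([snapshot("top")["frame"] for _ in range(4)],0).astype(np.uint8)
np.save("t1.npy",t["frame"])
z=cv2.resize(cv2.imread("pics/top0.png"),(512,384),interpolation=cv2.INTER_AREA)[:,:,::-1]
t0=dict(t); t0["frame"]=np.ascontiguousarray(z)
a=crop(t,223,170,24,96,96).astype(int).sum(2)//3; b=crop(t0,223,170,24,96,96).astype(int).sum(2)//3
for y in range(4,72,2): print("".join(' ' if abs(d)<14 else '.' if abs(d)<30 else 'o' if abs(d)<60 else '@' for d in (a-b)[y]))
st=get_state(); u=np.array([np.cos(np.radians(13)),np.sin(np.radians(13)),0]); n=np.array([-u[1],u[0],0]); g=st["tool_pos"]+[0,0,.037]
for x,y in((.113,.015),(.113,.009),(.113,-.009),(.113,-.015),(.102,.015),(.102,-.015)): print((x,y),((proj(t,g+x*u+y*n)[0]-[223,170])*4+[48,48]).round(1)-[0,4],"(col,row*2)")
E
```

```text
..                           
                                                                                                
                                                                                                
                                                                                                
                                                                                                
                                                                                                
                                                                             ...................
                                                                           ..........oo........o
                                                                         .....oooooooooooooooooo
                                                                       .....oooooooooooooooooooo
                                                                    ......oooooooooooooooooooooo
                                                                   .....oooooooooooooooooooooooo
   
[... 697 characters left out ...]
             ..ooo...       ....ooooooooo..        .oo@@@@@@@@@@oooo.......
                             .....  ....o........ooooooooooooooo..     .oo@@@@@@@@@@@@@oo.......
                             ......   ..oooooooooooooooooooo@@@ooooo...ooo@@@@@@@@@@@@@oo.......
                                ..     .oooooo@@@@@@@@ooo@@@@@@@@@@oooooo@@@@@@@@@@@@@@oo.......
                                     ...oooo@@@@@@@@@@ooo@@@@@@@@@@@@oooo@@@@@@@@@@@@@@oo.......
(0.113, 0.015) [28.3 61.7] (col,row*2)
(0.113, 0.009) [37.  59.6] (col,row*2)
(0.113, -0.009) [63.  53.4] (col,row*2)
(0.113, -0.015) [71.7 51.3] (col,row*2)
(0.102, 0.015) [32.  77.5] (col,row*2)
(0.102, -0.015) [75.5 67.1] (col,row*2)
```

The prongs are on prediction, with the midpoint at column 50, so I need about 2 mm to the right to centre on both the tab and the shaft. I'll correct that and advance.

```bash
python3 -m jog '[[[0,-0.002,0.001,0,0,0],[-0.003,0,0,0,0,0],[-0.003,0,0,0,0,0],[-0.003,0,0,0,0,0],[-0.003,0,0,0,0,0],[-0.003,0,0,0,0,0],[-0.003,0,0,0,0,0],[-0.002,0,0,0,0,0],[-0.001,0,0,0,0,0],[0,0,0,0,0,0]]]'
cat > chk.py <<'E'
from h import *
def show(u0=223,v0=160):
    t=snapshot("top"); im=crop(t,u0,v0,24,96,96); hsv=cv2.cvtColor(im,cv2.COLOR_BGR2HSV)
    for y in range(4,92,2): print("".join('Y' if 8<h<40 and S>70 else ('g' if 40<=h<75 and S>40 else '#' if V<110 else '+' if V<165 else '-' if V<208 else ' ') for h,S,V in hsv[y]))
def f():
    st=get_state(); u=np.array([np.cos(np.radians(13)),np.sin(np.radians(13)),0]); n=np.array([-u[1],u[0],0]); p=st["tool_pos"]; F=st["contact_force"]
    print("t",st["clock"],"tip ahead of ref",((p-[.463,.0415,0])@u*1e3).round(2),"lat",((p-[.463,.0415,0])@n*1e3).round(2),"z",p[2].round(4),"push",(-F@u).round(2),"latF",(F@n).round(2),"Fz",F[2].round(2),"mom",st["moment"].round(3))
E
python3 -c "
from chk import *
f();show()"
```

```text
clock: 13.7
tool_pos: [0.4837, 0.0446, 0.1028]
eef_rot: [-0.113, 0.994, 0.0, -0.0]
contact_force: [0.1, -0.4, -0.7]
opening: 0.176
finger_force: 45.0
t 13.7 tip ahead of ref 20.83 lat -1.62 z 0.1028 push -0.01 latF -0.39 Fz -0.74 mom [ 0.103 -0.009  0.006]
                    ---+++++++++++++----                                                        
                     -----+++++---------                                                        
                      --------------------                                                      
                     -   ----------   -------                                                   
                   ----- ----------  -----+----                                                 
                  -----   ---------------++++--                                                 
                   -----  ---------------+++++--                                                
                   -------  ------------++++++---                                               
                     ------------------+++++++++--                 
[... 2724 characters left out ...]
            ------+++
                                            YYYYYYYYYYYYYYYYYYYYY####++++-------     -------++++
                                        -----+YYYYYYYY####YYYYYYYY######++++++------------++++++
                                   ------+++++#######ggg###YYYYYYYYYY#######+++++-------+++++++#
                                  ---+++++++################YYYYYYYYYYYYYY#####+++++++++++++++##
                                  --+++++####g##YYY###########YYYYYYYYYYYYYY#######++++++++##+++
                                  --++++#####YYYYYYYYY##########YYYYYYYYYYYYYY##############++++
                                 ---+++####YYYYYYYYYYYY###########YYYYYYYYYYYYYYY##########+++++
```

The prongs now straddle the tab, with the midpoint at column 47.5 against 48.5 for the tab. Pushing on slowly.

```bash
python3 -m jog '[[[-0.001,0,0,0,0,0],[-0.001,0,0,0,0,0],[-0.001,0,0,0,0,0],[-0.001,0,0,0,0,0],[-0.001,0,0,0,0,0],[-0.001,0,0,0,0,0],[-0.001,0,0,0,0,0],[-0.001,0,0,0,0,0]]]' >/dev/null; python3 -c "
from chk import *
f()"; python3 -m jog '[[[-0.001,0,0,0,0,0],[-0.001,0,0,0,0,0],[-0.001,0,0,0,0,0],[-0.001,0,0,0,0,0]]]'>/dev/null; python3 -c "
from chk import *
f();show()"
```

```text
t 14.75 tip ahead of ref 28.61 lat -1.6 z 0.1028 push 0.57 latF 0.18 Fz -0.71 mom [0.015 0.257 0.043]
t 15.25 tip ahead of ref 32.87 lat -1.57 z 0.1028 push 1.95 latF -0.03 Fz -0.98 mom [0.076 0.304 0.017]
                        ---------------++++---                                                  
                         -------------++++++---                                                 
                        -------------++++++++--                                                 
                   ------------------++++++++--                                                 
                  --------------++++++++++YYYYYYYYYYYYYY                                        
                  ------------++++++++#++YYYYYYYYYYYYYYYY                                       
                   ---++++++++++++++###YYYYYYYYYYYYYYYYYY                                       
                  YYYYYY+++++++++######YYYYYYYYYYYYYYYYYYY                                      
             YYYYYYYYYYYYYY+###########YYYYYYYYYYYYYYYYYYY                                      
           YYYYYYYYYY
[... 2673 characters left out ...]
YYYYYYYYYY####+++++++
                       ---++++#######YYYYYYYYYYYYYYYYYYYYYYYYY###########YYYYYYYYYYYYYY####+++++
                    ---++++#####YYYYYYYYYYYYYYYYYYYYYYYYYYYYYYYYY##########YYYYYYYYYYYYYY#######
                 ---++++#####YYYYYYYYYYYYYYYYYYYYYYYYYYYYYYYYYYYYY###########YYYYYYYYYYYYYY#####
               ---+++#####YYYYYYYYYYYYYYYYYYYYYYYYYYYYYYYYYYYYYYYYY############YYYYYYYYYYYYYYY##
             ---+++#####YYYYYYYYYYYYYYYYYYYYYYYYYYYYYYYYYYYYYYYYYYYYY######g#g###YYYYYYYYYYYYYY#
          ---++++####YYYYYYYYYYYYYYYYYYYYYYYYYYYYYYYYYYYYYYYYYYYYYYYYYYY###g###g###YYYYYYYYYYYYY
       ----++++####YYYYYYYYYYYYYYYYYYYYYYYYYYYYYYYYYYYYYYYYYYYYYYYYYYYYYYY###########YYYYYYYYYYY
```

The neck is between the jaws and the push is about 1–2 N, so the shaft is sliding. Continuing in small, checked steps.

```bash
c(){ python3 -c "
from chk import *
f()"; }
python3 -m jog '[[[-0.0005,0,0,0,0,0],[-0.0005,0,0,0,0,0]]]'>/dev/null; c
python3 -m jog '[[[-0.0005,0,0,0,0,0],[-0.0005,0,0,0,0,0]]]'>/dev/null; c
python3 -m jog '[[[-0.0005,0,0,0,0,0],[-0.0005,0,0,0,0,0]]]'>/dev/null; c
python3 -m jog '[[[-0.0005,0,0,0,0,0],[-0.0005,0,0,0,0,0]]]'>/dev/null; c
```

```text
t 15.55 tip ahead of ref 33.82 lat -1.62 z 0.1028 push 1.34 latF 0.03 Fz -1.9 mom [0.041 0.248 0.011]
t 15.8 tip ahead of ref 34.88 lat -1.58 z 0.1028 push 0.98 latF 0.73 Fz -1.51 mom [0.063 0.265 0.02 ]
t 16.05 tip ahead of ref 35.84 lat -1.62 z 0.1028 push 2.03 latF 0.17 Fz -1.3 mom [0.034 0.288 0.087]
t 16.3 tip ahead of ref 36.86 lat -1.61 z 0.1028 push 1.09 latF 0.51 Fz -0.65 mom [0.056 0.269 0.037]
```

```bash
c(){ python3 -c "
from chk import *
f()"; }
python3 -m jog '[[[-0.0005,0,0,0,0,0],[-0.0005,0,0,0,0,0]]]'>/dev/null; c
python3 -m jog '[[[-0.0005,0,0,0,0,0],[-0.0005,0,0,0,0,0]]]'>/dev/null; c
python3 -m jog '[[[-0.0005,0,0,0,0,0],[-0.0005,0,0,0,0,0]]]'>/dev/null; c
python3 -m jog '[[[-0.0005,0,0,0,0,0],[-0.0005,0,0,0,0,0]]]'>/dev/null; c
```

```text
t 16.55 tip ahead of ref 37.87 lat -1.6 z 0.1028 push 1.75 latF 0.35 Fz -1.36 mom [0.044 0.23  0.052]
t 16.8 tip ahead of ref 38.86 lat -1.6 z 0.1028 push 2.08 latF -0.15 Fz -1.73 mom [0.098 0.274 0.029]
t 17.05 tip ahead of ref 39.86 lat -1.62 z 0.1028 push 1.64 latF 0.59 Fz -0.78 mom [ 0.025  0.248 -0.009]
t 17.3 tip ahead of ref 40.21 lat -1.68 z 0.1027 push 2.64 latF 0.44 Fz -0.82 mom [-0.044  0.57   0.045]
```

```bash
c(){ python3 -c "
from chk import *
f()"; }
python3 -m jog '[[[0,0,0,0,0,0]]]'>/dev/null; c
python3 -m jog '[[[-0.0003,0,0,0,0,0]]]'>/dev/null; c
python3 -m jog '[[[-0.0003,0,0,0,0,0]]]'>/dev/null; c
```

```text
t 17.425 tip ahead of ref 40.22 lat -1.67 z 0.1027 push 3.66 latF 0.14 Fz -0.4 mom [-0.082  0.57   0.024]
t 17.55 tip ahead of ref 40.44 lat -1.7 z 0.1027 push 3.8 latF -0.27 Fz -0.68 mom [-0.03   0.719  0.067]
t 17.675 tip ahead of ref 40.6 lat -1.68 z 0.1027 push 5.24 latF 0.38 Fz -0.57 mom [-0.059  0.826 -0.002]
```

```bash
c(){ python3 -c "
from chk import *
f()"; }
python3 -m jog '[[[-0.0003,0,0,0,0,0]]]'>/dev/null; c
python3 -m jog '[[[-0.0003,0,0,0,0,0]]]'>/dev/null; c
python3 -m jog '[[[-0.0003,0,0,0,0,0]]]'>/dev/null; c
```

```text
t 17.8 tip ahead of ref 40.76 lat -1.7 z 0.1026 push 5.13 latF 0.22 Fz -0.28 mom [-0.124  1.039  0.018]
t 17.925 tip ahead of ref 40.81 lat -1.73 z 0.1026 push 5.64 latF 0.24 Fz 0.39 mom [-0.162  1.078  0.043]
t 18.05 tip ahead of ref 40.92 lat -1.75 z 0.1025 push 6.47 latF 0.57 Fz 0.53 mom [-0.101  1.155  0.08 ]
```

```bash
c(){ python3 -c "
from chk import *
f()"; }
python3 -m jog '[[[-0.0003,0,0,0,0,0]]]'>/dev/null; c
python3 -m jog '[[[-0.0003,0,0,0,0,0]]]'>/dev/null; c
python3 -m jog '[[[-0.0003,0,0,0,0,0]]]'>/dev/null; c
```

```text
t 18.175 tip ahead of ref 40.98 lat -1.75 z 0.1025 push 6.27 latF -0.15 Fz 0.69 mom [-0.188  1.275  0.053]
t 18.3 tip ahead of ref 40.99 lat -1.81 z 0.1025 push 6.26 latF 0.41 Fz 0.84 mom [-0.193  1.299  0.058]
t 18.425 tip ahead of ref 41.12 lat -1.8 z 0.1025 push 6.21 latF 0.63 Fz 0.19 mom [-0.117  1.342  0.075]
```

```bash
c(){ python3 -c "
from chk import *
f()"; }
python3 -m jog '[[[-0.0003,0,0,0,0,0],[-0.0003,0,0,0,0,0]]]'>/dev/null; c
python3 -m jog '[[[-0.0003,0,0,0,0,0]]]'>/dev/null; c
python3 -m jog '[[[-0.0003,0,0,0,0,0]]]'>/dev/null; c
```

```text
t 18.675 tip ahead of ref 41.24 lat -1.9 z 0.1024 push 6.43 latF 1.31 Fz 0.62 mom [-0.136  1.44   0.091]
t 18.8 tip ahead of ref 41.34 lat -1.9 z 0.1023 push 7.72 latF 0.44 Fz 0.25 mom [-0.166  1.467  0.143]
t 18.925 tip ahead of ref 41.44 lat -1.94 z 0.1023 push 8.21 latF -0.47 Fz 1.5 mom [-0.18   1.505  0.12 ]
```

```bash
c(){ python3 -c "
from chk import *
f()"; }
python3 -m jog '[[[-0.0003,0,0,0,0,0],[-0.0003,0,0,0,0,0]]]'>/dev/null; c
python3 -m jog '[[[-0.0003,0,0,0,0,0]]]'>/dev/null; c
python3 -m jog '[[[-0.0003,0,0,0,0,0]]]'>/dev/null; c;python3 -c "
from chk import *
show(221,157)"
```

```text
t 19.175 tip ahead of ref 41.75 lat -1.97 z 0.1023 push 9.15 latF -0.24 Fz 0.82 mom [-0.203  1.599  0.072]
t 19.3 tip ahead of ref 42.0 lat -1.98 z 0.1023 push 8.89 latF 1.18 Fz 1.07 mom [-0.182  1.622  0.058]
t 19.425 tip ahead of ref 42.34 lat -2.0 z 0.1023 push 8.44 latF -0.37 Fz 1.13 mom [-0.291  1.576  0.076]
                          --------------------                                                  
                             -----------------------                                            
                       ----------+-----------++++---                                            
                     ------------+++++---+++++++YYYYYYYYYYYY                                    
                    -------------+++++++++++++YYYYYYYYYYYYYYYY                                  
                    ----------------+++++++++YYYYYYYYYYYYYYYYYY                                 
                     YYYYY--++++++++++++++#+YYYYYYYYYYYYYYYYYYYY                                
                  YYYYYYYYYYY++++++++++#####YYYYYYYYYYYYYYYYYYYY--                              
        
[... 2783 characters left out ...]
#########YYYYYYYYYYYY
               --+++####YYYYYYYYYYYYYYYYYYYYYYYYYYYYYYYYYYYYYYYYYYYYYYYYYYYY##########YYYYYYYYYY
            ---+++###YYYYYYYYYYYYYYYYYYYYYYYYYYYYYYYYYYYYYYYYYYYYYYYYYYYYYYYYY#########YYYYYYYYY
         ---++++###YYYYYYYYYYYYYYYYYYYYYYYYYYYYYYYYYYYYYYYYYYYYYYYYYYYYYYYYYYYYY##########YYYYYY
      ---++++####YYYYYYYYYYYYYYYYYYYYYYYYYYYYYYYYYYYYYYYYYYYYYYYYYYYYYYYYYYYYYYYYYY########YYYYY
 -----++++####YYYYYYYYYYYYYYYYYYYYYYYYYYYYYYYYYYYYYYYYYYYYYYYYYYYYYYYYYYYYYYYYYYYYYYY########YYY
-+++++######YYYYYYYYYYYYYYYYYYYYYYYYYYYYYYYYYYYYYYYYYYYYYYYYYYYYYYYYYYYYYYYYYYYYYYYYYYY#########
++######YYYYYYYYYYYYYYYYYYYYYYYYYYYYYYYYYYYYYYYYYYYYYYYYYYYYYYYYYYYYYYYYYYYYYYYYYYYYYYYYY#######
```

The force has peaked near 9 N and the tip is moving again, so the jaws are passing the neck. Continuing.

```bash
c(){ python3 -c "
from chk import *
f()"; }
python3 -m jog '[[[-0.0003,0,0,0,0,0],[-0.0003,0,0,0,0,0]]]'>/dev/null; c
python3 -m jog '[[[-0.0003,0,0,0,0,0],[-0.0003,0,0,0,0,0]]]'>/dev/null; c
python3 -m jog '[[[-0.0003,0,0,0,0,0],[-0.0003,0,0,0,0,0]]]'>/dev/null; c
```

```text
t 19.725 tip ahead of ref 43.26 lat -1.96 z 0.1023 push 7.72 latF 0.5 Fz 1.57 mom [-0.198  1.465  0.032]
t 19.975 tip ahead of ref 46.48 lat -1.64 z 0.1027 push 0.58 latF -0.08 Fz -1.38 mom [ 0.018  0.244 -0.026]
t 20.225 tip ahead of ref 49.28 lat -1.5 z 0.1032 push 0.59 latF -1.07 Fz -0.75 mom [ 0.105 -0.033  0.001]
```

It snapped: the push fell to about 0.6 N. Letting the arm settle before following up.

```bash
c(){ python3 -c "
from chk import *
f()"; }
python3 -m jog '[[[0,0,0,0,0,0]]]'>/dev/null; c
python3 -m jog '[[[0,0,0,0,0,0]]]'>/dev/null; c
python3 -m jog '[[[-0.0005,0,0,0,0,0]]]'>/dev/null; c
python3 -m jog '[[[-0.0005,0,0,0,0,0]]]'>/dev/null; c
```

```text
t 20.35 tip ahead of ref 48.42 lat -1.56 z 0.103 push -0.15 latF -0.39 Fz -0.21 mom [0.052 0.036 0.011]
t 20.475 tip ahead of ref 47.81 lat -1.61 z 0.1029 push 0.48 latF -0.34 Fz -1.62 mom [ 0.06  -0.026 -0.019]
t 20.6 tip ahead of ref 48.02 lat -1.6 z 0.1028 push 0.04 latF -0.48 Fz -1.1 mom [0.025 0.041 0.007]
t 20.725 tip ahead of ref 48.54 lat -1.6 z 0.1028 push 0.35 latF 0.58 Fz -1.05 mom [ 0.06  -0.074 -0.013]
```

```bash
c(){ python3 -c "
from chk import *
f()"; }
for i in 1; do python3 -m jog '[[[-0.0004,0,0,0,0,0]]]'>/dev/null; c
python3 -m jog '[[[-0.0004,0,0,0,0,0]]]'>/dev/null; c
python3 -m jog '[[[-0.0004,0,0,0,0,0]]]'>/dev/null; c
python3 -m jog '[[[-0.0004,0,0,0,0,0]]]'>/dev/null; c; done
```

```text
t 20.85 tip ahead of ref 48.91 lat -1.58 z 0.1028 push 1.13 latF 0.06 Fz -1.9 mom [ 0.101  0.002 -0.028]
t 20.975 tip ahead of ref 49.3 lat -1.59 z 0.1028 push -0.06 latF 0.08 Fz -1.12 mom [ 0.026  0.018 -0.048]
t 21.1 tip ahead of ref 49.65 lat -1.61 z 0.1028 push 0.32 latF -0.16 Fz -0.85 mom [ 0.049 -0.007  0.019]
t 21.225 tip ahead of ref 50.09 lat -1.59 z 0.1028 push -0.08 latF -0.07 Fz -0.44 mom [ 0.083  0.008 -0.007]
```

```bash
c(){ python3 -c "
from chk import *
f()"; }
python3 -m jog '[[[-0.0004,0,0,0,0,0]]]'>/dev/null; c
python3 -m jog '[[[-0.0004,0,0,0,0,0]]]'>/dev/null; c
python3 -m jog '[[[-0.0004,0,0,0,0,0]]]'>/dev/null; c
python3 -m jog '[[[-0.0003,0,0,0,0,0]]]'>/dev/null; c; python3 -c "
from chk import *
show(221,157)"
```

```text
t 21.35 tip ahead of ref 50.46 lat -1.6 z 0.1028 push -0.89 latF 0.23 Fz -0.41 mom [-0.014  0.06  -0.025]
t 21.475 tip ahead of ref 50.83 lat -1.59 z 0.1028 push 0.53 latF 0.36 Fz -1.42 mom [ 0.041 -0.042 -0.009]
t 21.6 tip ahead of ref 51.23 lat -1.6 z 0.1028 push 0.57 latF -0.72 Fz -1.59 mom [ 0.042  0.007 -0.026]
t 21.725 tip ahead of ref 51.49 lat -1.62 z 0.1028 push -0.21 latF -0.56 Fz -1.36 mom [0.067 0.066 0.053]
                         ------------     ----++YYYYYYYYYYYY                                    
             YYYYYYYYY  --- ----------    ---++++YYYYYYYYYYY                                    
            YYYYYYYYYY-----------------------+++++++YYYYYYYYY-                                  
            YYYYYYYYYY----------------------+++++++++YYYYYYYY                                   
             YYYYYYYY--++-----------------+++++++++++YYYYYYYY                                   
             YYYYYYY---------------------++++++#+++++YYYYYYYYY                                  
             YYYYYY  -------++++++++++++++++++++YY++-YYYYYYYYY                                
[... 2891 characters left out ...]
YYYYYYYYYY##########Y
###YYYYYYYYYYYYYYYYYYYYYYYYYYYYYYYYYYYYYYYYYYYYYYYYYYYYYYYYYYYYYYYYYYYYYYYYYYYYYYYYYY###########
YYYYYYYYYYYYYYYYYYYYYYYYYYYYYYYYYYYYYYYYYYYYYYYYYYYYYYYYYYYYYYYYYYYYYYYYYYYYYYYYYYYYYYY#########
YYYYYYYYYYYYYYYYYYYYYYYYYYYYYYYYYYYYYYYYYYYYYYYYYYYYYYYYYYYYYYYYYYYYYYYYYYYYYYYYYYYYYYYY########
YYYYYYYYYYYYYYYYYYYYYYYYYYYYYYYYYYYYYYYYYYYYYYYYYYYYYYYYYYYYYYYYYYYYYYYYYYYYYYYYYYYYYYYYYY#####g
YYYYYYYYYYYYYYYYYYYYYYYYYYYYYYYYYYYYYYYYYYYYYYYYYYYYYYYYYYYYYYYYYYYYYYYYYYYYYYYYYYYYYYYYYYYYY###
YYYYYYYYYYYYYYYYYYYYYYYYYYYYYYYYYYYYYYYYYYYYYYYYYYYYYYYYYYYYYYYYYYYYYYYYYYYYYYYYYYYYYYYYYYYYYYY#
YYYYYYYYYYYYYYYYYYYYYYYYYYYYYYYYYYYYYYYYYYYYYYYYYYYYYYYYYYYYYYYYYYYYYYYYYYYYYYYYYYYYYYYYYYYYYYYY
```

```bash
c(){ python3 -c "
from chk import *
f()"; }
python3 -m jog '[[[-0.0004,0,0,0,0,0]]]'>/dev/null; c
python3 -m jog '[[[-0.0004,0,0,0,0,0]]]'>/dev/null; c
python3 -m jog '[[[-0.0004,0,0,0,0,0]]]'>/dev/null; c
python3 -m jog '[[[-0.0004,0,0,0,0,0]]]'>/dev/null; c
```

```text
t 21.9 tip ahead of ref 51.82 lat -1.59 z 0.1028 push 1.2 latF 0.52 Fz -0.82 mom [0.03  0.07  0.027]
t 22.025 tip ahead of ref 51.94 lat -1.65 z 0.1028 push 0.61 latF 0.4 Fz 0.03 mom [ 0.014  0.264 -0.03 ]
t 22.15 tip ahead of ref 52.09 lat -1.66 z 0.1027 push 2.08 latF -0.24 Fz -0.39 mom [-0.009  0.355 -0.024]
t 22.275 tip ahead of ref 52.26 lat -1.7 z 0.1026 push 2.87 latF -0.9 Fz -1.38 mom [-0.012  0.556  0.065]
```

Contact again, at about 3 N. Building up to about 7 N, then holding.

```bash
c(){ python3 -c "
from chk import *
f()"; }
python3 -m jog '[[[-0.0004,0,0,0,0,0],[-0.0004,0,0,0,0,0]]]'>/dev/null; c
python3 -m jog '[[[-0.0004,0,0,0,0,0]]]'>/dev/null; c
python3 -m jog '[[[-0.0003,0,0,0,0,0]]]'>/dev/null; c
```

```text
t 22.525 tip ahead of ref 52.66 lat -1.74 z 0.1025 push 5.07 latF -0.56 Fz -0.18 mom [-0.168  0.885 -0.008]
t 22.65 tip ahead of ref 52.86 lat -1.79 z 0.1025 push 4.61 latF 0.13 Fz 0.58 mom [-0.191  1.046  0.012]
t 22.775 tip ahead of ref 52.89 lat -1.76 z 0.1025 push 6.36 latF -0.1 Fz -0.12 mom [-0.167  1.13   0.041]
```

```bash
c(){ python3 -c "
from chk import *
f()"; }
python3 -m jog '[[[-0.0004,0,0,0,0,0],[0,0,0,0,0,0]]]'>/dev/null; c
python3 -m jog '[[[0,0,0,0,0,0]]]'>/dev/null; c
python3 -m jog '[[[0,0,0,0,0,0]]]'>/dev/null; c
```

```text
t 23.025 tip ahead of ref 52.98 lat -1.83 z 0.1024 push 5.63 latF 1.52 Fz 0.62 mom [-0.152  1.157  0.011]
t 23.15 tip ahead of ref 53.0 lat -1.79 z 0.1024 push 5.5 latF 0.63 Fz 0.63 mom [-0.171  1.181  0.009]
t 23.275 tip ahead of ref 52.99 lat -1.81 z 0.1024 push 7.03 latF 0.81 Fz -0.04 mom [-0.143  1.139 -0.012]
```

```bash
c(){ python3 -c "
from chk import *
f()"; }
python3 -m jog '[[[-0.0005,0,0,0,0,0],[0,0,0,0,0,0]]]'>/dev/null; c
for i in 1; do python3 -m jog '[[[0,0,0,0,0,0],[0,0,0,0,0,0],[0,0,0,0,0,0]]]'>/dev/null; c
python3 -m jog '[[[0,0,0,0,0,0],[0,0,0,0,0,0],[0,0,0,0,0,0]]]'>/dev/null; c
python3 -m jog '[[[0,0,0,0,0,0],[0,0,0,0,0,0],[0,0,0,0,0,0]]]'>/dev/null; c
python3 -m jog '[[[0,0,0,0,0,0],[0,0,0,0,0,0],[0,0,0,0,0,0]]]'>/dev/null; c; done
```

```text
t 23.525 tip ahead of ref 53.09 lat -1.84 z 0.1024 push 6.95 latF 0.43 Fz 1.38 mom [-0.179  1.291  0.028]
t 23.9 tip ahead of ref 53.1 lat -1.82 z 0.1024 push 6.96 latF -0.02 Fz 0.56 mom [-0.19   1.325  0.021]
t 24.275 tip ahead of ref 53.11 lat -1.83 z 0.1024 push 6.49 latF 0.22 Fz 0.99 mom [-0.118  1.277  0.065]
t 24.65 tip ahead of ref 53.08 lat -1.86 z 0.1024 push 6.85 latF 0.11 Fz 0.02 mom [-0.127  1.228  0.02 ]
t 25.025 tip ahead of ref 53.09 lat -1.86 z 0.1024 push 7.1 latF -0.01 Fz 1.04 mom [-0.127  1.264  0.074]
```

Held at about 6.9 N for 1.75 s. Now I'll back straight out to the reference pose and check for tool slip.

```bash
python3 -m jog '[[[0.002,0,0,0,0,0],[0.004,0,0,0,0,0],[0.006,0,0,0,0,0],[0.006,0,0,0,0,0],[0.006,0,0,0,0,0],[0.006,0,0,0,0,0],[0.006,0,0,0,0,0],[0.006,0,0,0,0,0],[0.006,0,0,0,0,0],[0.004,0.0016,0,0,0,0],[0.002,0,0,0,0,0],[0,0,0,0,0,0]]]'
python3 - <<'E'
from chk import *
f(); go(.463,.0415,.1042,13); show(221,157)
t=snapshot("top"); t["frame"]=np.mean([snapshot("top")["frame"] for _ in range(4)],0).astype(np.uint8); np.save("t2.npy",t["frame"])
E
```

```text
clock: 26.52
tool_pos: [0.4645, 0.0419, 0.1028]
eef_rot: [-0.113, 0.994, 0.0, 0.0]
contact_force: [0.7, 0.2, -2.2]
opening: 0.179
finger_force: 45.0
t 26.525 tip ahead of ref 1.57 lat 0.05 z 0.1028 push -0.75 latF -0.0 Fz -2.15 mom [ 0.057 -0.011  0.002]
t 26.525 pos [0.4645 0.0419 0.1028] d in tool [ 0.0016 -0.     -0.0014] d in goal axes [ 0.0016 -0.     -0.0014] turn [0.0001 0.0002 0.0004] F [ 0.73  0.17 -2.15] open 0.179 q [-0.    0.68 -0.3   2.13  0.5   0.4   1.1 ]
                YYYYY    ------------     ---+++YYYYYYYYYYYY                                    
             YYYYYYYYY  --- ----------    ---+++++YYYYYYYYYY                                    
            YYYYYYYYYY-----------------------+++++++YYYYYYYYY-                                  
            YYYYYYYYYY----------------------+++++++++YYYYYYYY                                   
             YYYYYYYY--++-----------------+++++++++++YYYYYYYY                                   
             YYYYYYY---------------------++++++##++++YYYYYYYY                                   
             YYYYYY  --------++++++++++++++
[... 2942 characters left out ...]
                     
                                                                                                
                                                                                                
                                                                                                
                                                                                                
                                                                                                
                                                                                               -
                                                                                            ----
```

The clip stays on the shaft, so it is seated. Lifting and returning along the same path.

```bash
python3 -m jog '[[[0.002,0,-0.015,0,0,0],[0,0,-0.02,0,0,0],[0,0,-0.015,0,0,0],[0.0148,-0.0345,0,0,0,0],[0.0148,-0.0345,0,0,0,0],[0.0148,-0.0345,0,0,0,0],[0.0148,-0.0345,0,0,0,0],[0.0148,-0.0345,0,0,0,0],[0.0148,-0.0345,0,0,0,0],[0,0,0,0,0,0.0743],[0,0,0,0,0,0.0743]]]'
python3 -c "
from h import *
go(.4127,-.2191,.0178,4.5)
print(get_state()['eef_rot'])"
```

```text
clock: 28.2
tool_pos: [0.4223, -0.1811, 0.1527]
eef_rot: [-0.037, 0.999, 0.0, -0.0]
contact_force: [-0.1, -0.3, -1.2]
opening: 0.18
finger_force: 45.0
t 28.2 pos [ 0.4223 -0.1811  0.1527] d in tool [ 0.0124 -0.0372  0.1349] d in goal axes [ 0.0126 -0.0372  0.1349] turn [ 0.0002 -0.     -0.0043] F [-0.1  -0.25 -1.2 ] open 0.18 q [ 0.56  0.59 -0.4   2.1   0.44  0.53  1.48]
[-3.70997883e-02  9.99311563e-01  7.58945197e-05 -2.01423713e-05]
```

```bash
python3 -m jog '[[[0.0063,-0.0186,0,0,0,-0.004],[0.0062,-0.0186,0,0,0,0],[0,0,0.03,0,0,0],[0,0,0.03,0,0,0],[0,0,0.02,0,0,0],[0,0,0,0,0,0],[0,0,0,0,0,0]]]'
python3 - <<'E'
from h import *
go(.4127,-.2191,.0178,4.5)
# fork prong position vs prediction: steel tips in scene image, compare with start picture
s=snapshot("scene"); st=get_state(); a=np.radians(4.5); u=np.array([np.cos(a),np.sin(a),0]); n=np.array([-u[1],u[0],0]); g=st["tool_pos"]+[0,0,.037]
z=np.ascontiguousarray(cv2.resize(cv2.imread("pics/scene0.png"),(512,384),interpolation=cv2.INTER_AREA)[:,:,::-1]); s0=dict(s); s0["frame"]=z
g0=np.array([.4127,-.2191,.0548])
for S,G in((s0,g0),(s,g)):
    c=proj(S,G+.105*u)[0]; print(c.round(1)); im=crop(S,c[0],c[1],24,72,60); hsv=cv2.cvtColor(im,cv2.COLOR_BGR2HSV)
    for y in range(0,60,2): print("".join('R' if (h<8 or h>172) and s_>120 else 'w' if 8<=h<25 and s_>70 and V>90 else '#' if V>130 else '+' if V>100 else ' ' for h,s_,V in hsv[y]))
E
```

```text
clock: 29.08
tool_pos: [0.4136, -0.2184, 0.0733]
eef_rot: [-0.041, 0.999, -0.0, 0.0]
contact_force: [0.4, 1.4, -0.5]
opening: 0.184
finger_force: 45.0
t 29.075 pos [ 0.4136 -0.2184  0.0733] d in tool [ 0.001  -0.0006  0.0555] d in goal axes [ 0.001  -0.0006  0.0555] turn [-0.0003  0.0008  0.0041] F [ 0.42  1.43 -0.51] open 0.184 q [ 0.55  0.74 -0.26  2.14  0.58  0.32  1.46]
[319.1 245.3]
                                                                        
                                                                        
                                                                        
                                                                        
                          +++++++                                       
                       +##########++                                    
                    ++#############+                                    
                ++#################++                                   
              +###################++                                    
            ++###################++                 
[... 2641 characters left out ...]
                     
                                                                        
         ++                                                             
     ++#######++                                                        
   +##############++                                                    
 ++##################+                                                  
 +####################++                                                
++####################++                                                
 ++###################++                                                
  ++++###############++                                                 
       ++++++++++++++
```

```bash
python3 - <<'E'
from h import *
t=snapshot("top"); a=np.radians(13); u=np.array([np.cos(a),np.sin(a),0])
P1=np.array([.463,.0415,.1412]); P2=np.array([.4645,.0419,.1398])
p1=proj(t,P1+.104*u)[0]; p2=proj(t,P2+.104*u)[0]; print("expected shift px",(p2-p1).round(2))
for (w,h,dv) in ((20,10,0),(16,8,1),(14,10,2)):
    A=cv2.getRectSubPix(cv2.cvtColor(np.load("t1.npy"),cv2.COLOR_RGB2GRAY).astype(np.float32),(w,h),(float(p1[0]),float(p1[1]+dv)))
    B=cv2.cvtColor(np.load("t2.npy"),cv2.COLOR_RGB2GRAY).astype(np.float32); B=cv2.getRectSubPix(B,(w+8,h+8),(float(p1[0]),float(p1[1]+dv)))
    M=np.array([[1,0,4],[0,1,4]],np.float32)
    cc,M=cv2.findTransformECC(A,B,M,cv2.MOTION_TRANSLATION,(3,200,1e-5),None,1); print(cc,M[:,2]-4)
E
```

```text
expected shift px [-0.12 -0.48]
0.9847256162474686 [-0.07266188 -0.2315681 ]
0.9808329732684575 [-0.21877265 -0.34385633]
0.9818391456732752 [-0.30569577 -0.40512514]
```

Tool slip is under 1 mm. Lowering into the rest.

```bash
python3 -m jog '[[[0.001,-0.0006,0.015,0,0,0.004],[0,0,0.015,0,0,0],[0,0,0.01,0,0,0],[0,0,0.006,0,0,0],[0,0,0.004,0,0,0],[0,0,0.003,0,0,0],[0,0,0,0,0,0],[0,0,0,0,0,0]]]'; python3 -c "
from h import *
go(.4127,-.2191,.0178,4.5)"; python3 -m jog '[[[0,0,0.001,0,0,0],[0,0,0.001,0,0,0],[0,0,0,0,0,0]]]'; python3 -c "
from h import *
go(.4127,-.2191,.0178,4.5);print(get_state()['moment'])"
```

```text
clock: 30.18
tool_pos: [0.4123, -0.2191, 0.0199]
eef_rot: [-0.039, 0.999, -0.0, 0.0]
contact_force: [0.6, -0.0, -0.1]
opening: 0.177
finger_force: 45.0
t 30.175 pos [ 0.4123 -0.2191  0.0199] d in tool [-0.0004 -0.      0.0021] d in goal axes [-0.0004 -0.      0.0021] turn [-0.      0.0003 -0.0001] F [ 0.56 -0.02 -0.13] open 0.177 q [ 0.47  0.85 -0.13  2.17  0.64  0.16  1.4 ]
clock: 30.55
tool_pos: [0.4123, -0.2191, 0.0178]
eef_rot: [-0.039, 0.999, -0.0, 0.0]
contact_force: [-0.3, -1.4, -0.6]
opening: 0.176
finger_force: 45.0
t 30.55 pos [ 0.4123 -0.2191  0.0178] d in tool [-0.0004  0.     -0.    ] d in goal axes [-0.0004  0.     -0.    ] turn [-0.0001  0.0001  0.    ] F [-0.32 -1.45 -0.57] open 0.176 q [ 0.47  0.85 -0.13  2.17  0.64  0.16  1.4 ]
[-0.04690641 -0.05180309 -0.03789187]
```

```bash
python3 -m jog '[[[0,0,0,0,0,0],[0,0,0,0,0,0],[0,0,0,0,0,0],[0,0,0,0,0,0],[0,0,0,0,0,0],[0,0,0,0,0,0],[0,0,0,0,0,0],[0,0,0,0,0,0],[0,0,0,0,0,0]]]' 0.0881; python3 -m jog '[[[0,0,-0.01,0,0,0],[0,0,-0.02,0,0,0],[0,0,-0.04,0,0,0],[0,0,-0.04,0,0,0],[0,0,-0.04,0,0,0],[0,0,-0.04,0,0,0],[0,0.045,0,0,0,0],[0,0.045,0,0,0,0],[0,0.045,0,0,0,0],[0,0.045,0,0,0,0],[0,0,0,0,0,0],[0,0,0,0,0,0]]]'
python3 - <<'E'
from h import *
t=snapshot("top"); s=snapshot("scene")
f=t["frame"].astype(int); m=((f[...,0]>110)&(f[...,1]<70)&(f[...,2]<70)); m[:,:300]=0;m[:,350:]=0
c=np.argwhere(m)[:,::-1]; print("top handle",len(c),cv2.minAreaRect(c.astype(np.float32)))
for nm,S in(("scene",s),("top",t)):
    z=cv2.resize(cv2.imread(f"pics/{nm}0.png"),(512,384),interpolation=cv2.INTER_AREA)[:,:,::-1].astype(int)
    d=(np.abs(z-S["frame"].astype(int)).max(2)>45).astype(np.uint8); n,_,st,ce=cv2.connectedComponentsWithStats(d)
    print(nm,[(st[i][:5].tolist()) for i in range(1,n) if st[i][4]>8])
E
```

```text
clock: 31.68
tool_pos: [0.4122, -0.219, 0.0178]
eef_rot: [-0.039, 0.999, 0.0, 0.0]
contact_force: [0.3, -0.1, -0.7]
opening: 1.001
finger_force: 0.0
clock: 33.17
tool_pos: [0.3979, -0.0404, 0.2081]
eef_rot: [-0.039, 0.999, -0.0, -0.0]
contact_force: [-0.4, -0.2, -1.2]
opening: 0.998
finger_force: 0.0
top handle 188 ((326.2366027832031, 233.9716339111328), (36.45843505859375, 5.32181978225708), 83.1572265625)
scene [[0, 0, 21, 89, 959], [170, 0, 53, 29, 1047], [200, 31, 4, 6, 18], [147, 34, 92, 115, 5050], [248, 82, 11, 18, 86], [238, 86, 10, 23, 96], [247, 101, 9, 9, 32], [255, 128, 6, 5, 22], [240, 130, 25, 21, 285], [216, 212, 18, 13, 180], [303, 246, 11, 9, 20], [264, 255, 33, 25, 85], [0, 263, 52, 74, 2075], [269, 270, 28, 25, 107], [179, 273, 14, 11, 63], [257, 283, 3, 7, 15], [284, 286, 19, 16, 44], [201, 290, 38, 35, 258], [278, 303, 6, 4, 10], [17, 333, 103, 51, 3718], [199, 371, 17, 13, 123]]
top [[212, 144, 18, 25, 237], [223, 209, 86, 44, 1926], [321, 218, 4, 16, 34], [323, 236, 3, 7, 10], [324, 247, 4, 5, 11], [250, 253, 94, 74, 2309], [257, 255, 9, 4, 28], [216, 288, 29, 12, 186], [0, 290, 41, 40, 862], [290, 291, 27, 29, 478], [262, 323, 112, 61, 3266], [196, 324, 59, 48, 1531], [321, 329, 6, 4, 19], [310, 340, 8, 2, 14], [0, 345, 64, 39, 831], [321, 347, 6, 3, 12], [334, 347, 6, 2, 9], [330, 352, 6, 3, 11], [65, 383, 10, 1, 10]]
```

```bash
python3 - <<'E'
from h import *
s=snapshot("scene"); z=cv2.resize(cv2.imread("pics/scene0.png"),(512,384),interpolation=cv2.INTER_AREA)[:,:,::-1]
for F in (z,s["frame"]):
    h=cv2.cvtColor(np.ascontiguousarray(F),cv2.COLOR_RGB2HSV).astype(int); m=((h[...,0]<8)|(h[...,0]>172))&(h[...,1]>130)&(h[...,2]>60); m[:235]=0;m[300:]=0;m[:,:250]=0;m[:,320:]=0
    c=np.argwhere(m)[:,::-1]; print(len(c),c.mean(0).round(2),cv2.minAreaRect(c.astype(np.float32)))
E
```

```text
692 [280.5  274.75] ((280.7425537109375, 274.5742492675781), (13.931232452392578, 55.72492980957031), 50.710594177246094)
688 [279.62 274.31] ((279.59893798828125, 274.4949645996094), (13.635342597961426, 55.92332458496094), 51.54629135131836)
```

The tool lies in its rest within about 1.5 mm of its starting place, and at the same height. The clip is seated. Handing in.

```bash
python3 -c "
from plant import *
print(finish_job())"
```

```text
the job is handed in; nothing more can be done
None
```

The clip snapped onto the shaft groove (highest push read about 9 N) and was held at about 7 N for 1.75 s, the fork lies back in its rest within about 1.5 mm of where it was, and the job is handed in at about 33 s; I did not check the bystanders' positions one by one.

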